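# Slide the component tray into the tester and start the run

### The job

Take the black component tray by its fin handle and slide it, front end first, up over the step from the loading board onto the tester's deck: rest it across the step for a moment, its front borne by the deck and its tail still on the board, then push it on under the bridge until it is home against the stop and let go, keeping the tray low and near level, the cans standing in it, and never ramming it against the tester. Then, on the sloped console, press the round key fully down and release it, and after that the long key, one at a time; leave the square key and the other things on the bench alone.

Things in the scene. Friction and masses are not known exactly. Their poses are not given: they have to be found in the camera images.
- tester: Fixed steel test station. Origin: on the table under the middle of the deck's near edge (the step); x points into the bay (the way the tray travels), y to its left, z up. It stands crosswise to the robot, the bay leading to the robot's left. Deck: flat, 30 mm above the table, x 0 to 160 mm, y -95 to 95 mm, square near edge. Low guide rails on both sides: x 45 to 135 mm, inner faces at y -58 and 58 mm, 12 mm high.
- bridge_front (a point): Middle of the lower front edge of the tester's grey bridge, tester's axes: x 0 to +45 mm, y -95 to 95 mm, z 0 to +66 mm (head to +136 mm, within 50 mm of the middle) from here; 58 mm above the deck, 21 mm past its near edge. Posts 15 to 39 mm behind, 72 mm aside. With the tray home its grip point is only 14 mm short of the bridge, so the gripper must lean back about 40 degrees, fingers pointing in and down.
- stop (a point): Middle of the foot of the stop bar's face on the deck, 135 mm past the deck's near edge; tester's axes. The bar is 22 mm high. The tray is home with its front against it: tray centre 50 mm and grip point 128 mm before it.
- board: Fixed grey loading board, 200 x 160 x 26 mm, in front of the deck with a gap of 7 to 11 mm; same heading as the tester. Origin: centre of its underside, which may lie up to 3 mm below the table's top; its top is 26 mm above the origin, so it lies 4 to 7 mm lower than the deck.
- tray_mid (a point): Centre (half-way up, 9 mm above its underside) of the loose black plastic tray (tray), 100 x 100 mm, walls 18 mm high and 4 mm thick, flat underside with square edges, three lanes along x. About 0.2 to 0.4 kg with an upright fin handle at its tail. x points to its front (the end that enters first), z up. At the start it stands on the board, front 20 to 50 mm short of the deck, turned by up to 7 degrees from the tester's heading.
- tray: The same tray; origin at the centre of its underside, same axes.
- tray_grip (a point): Grip point in the tray's upright fin handle: 78 mm behind the tray's centre, 28 mm above its underside. The fin stands along x on the centre line: 10 mm thick (y), from 49 to 91 mm behind the centre, from 8 to 44 mm above the underside. Same axes as the tray.
- can0_mid (a point): Centre of a loose steel component can standing in the right (-y) lane of the tray: 21 mm wide foot, 17.6 mm body, 24 mm tall, 20 g; z along its axis.
- can1_mid (a point): Centre of a loose steel component can standing in the middle lane of the tray: 21 mm wide foot, 17.6 mm body, 24 mm tall, 20 g; z along its axis.
- can2_mid (a point): Centre of a loose steel component can standing in the left (+y) lane of the tray: 21 mm wide foot, 17.6 mm body, 24 mm tall, 20 g; z along its axis.
- console: Fixed grey key console, about 140 x 170 mm, near edge 25 mm and far edge 105 mm high; it stands to the left or the right of the tester, facing the robot. Origin: centre of its underside, x away from the robot's side, z up. Its key face slopes 30 degrees, rising away from the robot's side, with three grey keys in a level row, 50 mm apart: round, square, long, from left (+y) to right. They stand 10 mm proud of the face.
- key_round_top (a point): Middle of the top face of the round (24 mm diameter) key, on the console; z points out of the sloped face (30 degrees from vertical, towards the robot's side), x up the slope. Press it along -z.
- key_square_top (a point): Middle of the top face of the square (22 x 22 mm) key, on the console; z points out of the sloped face (30 degrees from vertical, towards the robot's side), x up the slope. Press it along -z.
- key_long_top (a point): Middle of the top face of the long (44 mm up the slope, 22 mm wide) key, on the console; z points out of the sloped face (30 degrees from vertical, towards the robot's side), x up the slope. Press it along -z.
- key_round (a joint): Travel of the round key: 0 up, 0.005 m fully down; spring return, about 1 N to start and 4.6 N fully down.
- key_square (a joint): Travel of the square key: 0 up, 0.005 m fully down; spring return, about 1 N to start and 4.6 N fully down.
- key_long (a joint): Travel of the long key: 0 up, 0.005 m fully down; spring return, about 1 N to start and 4.6 N fully down.
- bin: Bystander: loose grey open parts bin, 130 x 120 x 60 mm, on the opposite side of the tester from the console. Origin: centre of its underside.
- bottle: Bystander: white bottle, 60 mm wide, 110 mm tall. Origin: centre of its underside.
- screwdriver: Bystander: screwdriver lying on the table. Origin: below the middle of the tool.
Things that resemble listed ones, but are neither listed nor needed, are in the scene too. What is shaped like the tray but green is not meant.

How it is judged:
By the outcome, as a careful person would: the job done as asked, in the order asked, and still so for the second after the job is handed in, with the robot touching nothing.
It also fails if it takes over 64 s, if anything falls off the work surface, if the arm or the gripper's body presses on something with over 40 N, if the wrist force passes 120 N, or if a joint passes its speed limit or range.

### The arm

A 6-joint arm with a two-finger parallel gripper is mounted at the origin on the work surface. World frame = base frame: x ahead of the robot, y to its left, z up, the work surface at z = 0. Lengths are in m, angles in rad, forces in N, time in s.
With the tool pointing down it reaches from about 0.35 to 0.725 m from the base axis. Payload 6 kg.
Tool frame: the origin (TCP) lies on the centre line of the jaws, within the pads' length; the fingertips stand 17 mm ahead of it and the grasp point (between the pads) lies 2 mm behind it; z points along the fingers, x is the direction in which the jaws open and shut, and the axes are right-handed (so a half turn about z gives the same grasp; the last joint's range is limited). The gripper opens to 85 mm and grips with 20 to 120 N. Pads are 22 mm wide; open, the fingers measure 114 mm over their backs; the gripper's body (76 mm by 85 mm) begins 54 mm behind the grasp point. The pads swing forward as they close: fully open they stand 13 mm farther back than shut.
Start: joints at [1.507, 0.04, 0.085, 0, -1.615, -0.334], TCP at [0.232, 0.553, 0.248] pointing down, gripper open.
Joint ranges: [-2.56, 2.56], [-1.29, 2.01], [-1.08, 1.49], [-3.29, 1.98], [-2.81, -0.18], [-2.99, 2.99]. Speed limits (rad/s): [2.57, 2.57, 3.01, 3.14, 3.14, 3.14].

### API

Orientations are given as a 3x3 rotation matrix whose columns are the frame's x, y, z axes.
In Python, from rig import manip gives the robot as it stands.
- The arm moves only by the tool send_rows, never from a script. Its argument "steps" is a list of rows, each a list of 7 numbers: the opening, from 0 (shut) to 1 (fully open), then the shift along the world's x, y, z in cm, then the turn, a rotation vector about the world's x, y, z in rad. In form: [[grip, dx, dy, dz, rx, ry, rz], ...]. A call has 1 to 12 rows; each row shifts and turns the commanded pose from where the row before left it; what a row does not reach is not made up. A row lasts 1/10 s, in which the tool goes at most 50 mm and 8.59 degrees, less where a joint would pass 70% of its speed; a pose out of reach is approached as far as the arm can. A call with a gripper value outside its range is refused whole. The fingers move at their own pace and stop on an object; the grip force is fixed at half the most. Time passes only in rows, so rows that do not move let the fingers close. It gives the time, the measured TCP pose, the force and the opening at its end, in the units of the state.
- manip.state(): the state, without advancing time (a new reading comes with each control period).
- manip.get_image(name): name is "scene" or "side" or "wrist"; returns the picture (420x560x3 uint8, red, green, blue); there is no depth.
- manip.camera_info(name): a dict with "fov_y" (degrees; the focal length in pixels is half the picture's height over the tangent of half this angle, whatever the lens; pixels are square), "cx", "cy" (the principal point, pixels), "k1" (the pictures are not rectified: a ray, as slopes to the right and down, at radius r is drawn at 1 + k1 r^2 times it, then the intrinsics apply), "rvec" (rotation vector, rad) and "tvec" (3), from world to camera coordinates, as OpenCV has them. Camera axes: x right, y down, z forward; pixel columns grow to the right and rows downward; lengths in m; the calibration is good to about 2 mm. A picture is of the moment at which its call begins: read the wrist's pose just before it. camera_info takes no time and is no camera call; for the wrist camera it gives the pose at the moment of the call.
- manip.job_done(): hands the job in, once; it reports no verdict.
The state is a dict: "clock": time; "joint_pos": joint angles; "dq": joint speeds; "effort": joint torques, N m; "tcp_pos": TCP position; "tool_rot": TCP orientation; "force": force on the tool from outside, world axes, zero at the start; "moment": the same for the moment, N m; "gripper_width": finger opening in m.
Only numpy, scipy, OpenCV 4.12 (cv2) and the standard library are available. Lean on these libraries where they do the work, as an engineer would, in place of code of your own. Each camera call takes 0.05 s, during which the arm holds its last target.

## Working session

There is one attempt and no reset: what is moved stays moved. The work goes in short steps, Python scripts to look and compute and a tool call to move; the robot and the scene stay as the last step left them, time stands still between calls to the robot, and variables do not carry over. Pictures are saved under pics/ and viewed, and the job is handed in when it is done.

Besides the shell and the picture viewer there is one more tool, called by a JSON object that holds its "method" and its "body". send_rows: Moves the arm, as the interface text tells. Its arguments: {"type":"object","properties":{"steps":{"type":"array"}},"required":["steps"]}

```bash
mkdir -p pics; ls; cat > h.py <<'E'
import numpy as np, cv2
from rig import manip
def snap(name,fn):
    ci=manip.camera_info(name); im=manip.get_image(name)
    cv2.imwrite('pics/'+fn,cv2.cvtColor(im,cv2.COLOR_RGB2BGR)); return ci,im
def K(ci,h=420):
    f=h/2/np.tan(np.radians(ci['fov_y'])/2)
    return f
def proj(ci,P):
    P=np.atleast_2d(P).astype(float); R=cv2.Rodrigues(np.array(ci['rvec'],float))[0]
    C=P@R.T+np.array(ci['tvec']); s=C[:,:2]/C[:,2:]; r2=(s**2).sum(1,keepdims=True)
    return s*(1+ci['k1']*r2)*K(ci)+[ci['cx'],ci['cy']]
def ray(ci,uv):
    uv=np.atleast_2d(uv).astype(float); d=(uv-[ci['cx'],ci['cy']])/K(ci); s=d.copy()
    for _ in range(30): s=d/(1+ci['k1']*(s**2).sum(1,keepdims=True))
    R=cv2.Rodrigues(np.array(ci['rvec'],float))[0]
    D=np.c_[s,np.ones(len(s))]@R; o=-R.T@np.array(ci['tvec']); return o,D
def onz(ci,uv,z):
    o,D=ray(ci,uv); return o+D*((z-o[2])/D[:,2])[:,None]
E
python3 - <<'E'
from h import *
import json
print(manip.state())
for n in('scene','side','wrist'):
    ci,_=snap(n,n+'0.png'); print(n,ci); o,D=ray(ci,[280,210]); print(o,D)
    json.dump({k:(np.array(v).tolist()) for k,v in ci.items()},open('pics/'+n+'0.json','w'))
E
```

```text
pics
{'clock': 0.0, 'joint_pos': array([ 1.50668753e+00,  4.08316127e-02,  8.38010444e-02, -4.84656300e-04,
       -1.61548800e+00, -3.33703593e-01]), 'dq': array([-3.52088598e-04, -9.45887546e-05, -3.82142966e-04, -9.15391398e-06,
       -4.36269871e-04,  8.53976301e-04]), 'effort': array([ 1.10559404e-04, -3.68202782e+01,  3.47409725e+01,  6.93251342e+00,
       -5.36561769e-03, -9.45102386e-06]), 'tcp_pos': array([0.23223941, 0.55290858, 0.24725812]), 'tool_rot': array([[-3.87382384e-01, -9.21918942e-01, -5.93513145e-04],
       [-9.21917404e-01,  3.87382824e-01, -1.68768817e-03],
       [ 1.78582850e-03, -1.06610570e-04, -9.99998400e-01]]), 'force': array([ 0.27826732, -0.0956423 , -0.47579086]), 'moment': array([ 0.01156553, -0.00540159,  0.01089976]), 'gripper_width': 0.08526349271856046}
scene {'fov_y': 52.83545030683571, 'cx': 282.9351121347363, 'cy': 207.3571534360711, 'k1': -0.049871557871499855, 'rvec': array([ 1.65492511,  2.13245223, -0.6637569 ]), 'tvec': array([ 0.12662521, -0.37877625,  1.56690095])}
[1.19101121 0.17972508 1.07883046] [[-0.54000392 -0.14917079 -0.8283907 ]]
side {'fov_y': 56.190006220139445, 'cx': 285.0221534879429, 'cy': 206.70426751357104, 'k1': -0.01974415655335669, 'rvec': array([ 2.10007489, -0.4804783 ,  0.2528243 ]), 'tvec': array([-0.51276276,  0.1965736 ,  0.88404464])}
[ 0.19175639 -0.79717849  0.64096623] [[ 0.34591659  0.76104986 -0.54897905]]
wrist {'fov_y': 58.109724241200446, 'cx': 279.9076165828954, 'cy': 211.60251732759758, 'k1': -0.09958941550955332, 'rvec': array([-1.63913591,  2.46701317,  0.35486158]), 'tvec': array([ 0.60041203, -0.03641346,  0.37750827])}
[0.29871744 0.52599376 0.37206383] [[-0.25678491  0.10699353 -0.96053731]]
```

View pics/scene0.png

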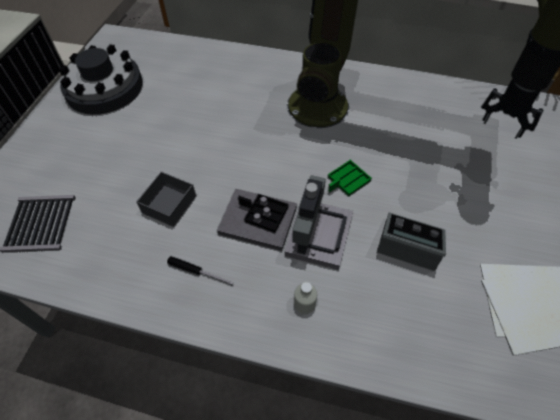

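View pics/side0.png

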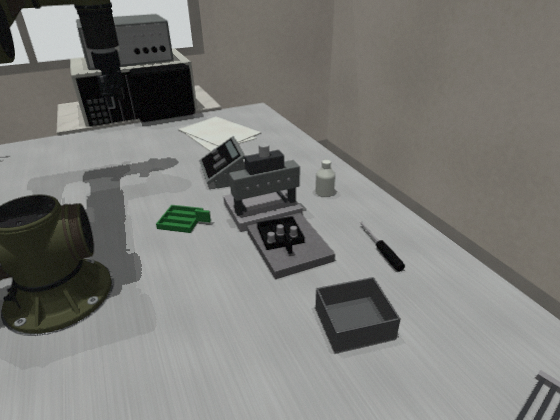

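View pics/wrist0.png

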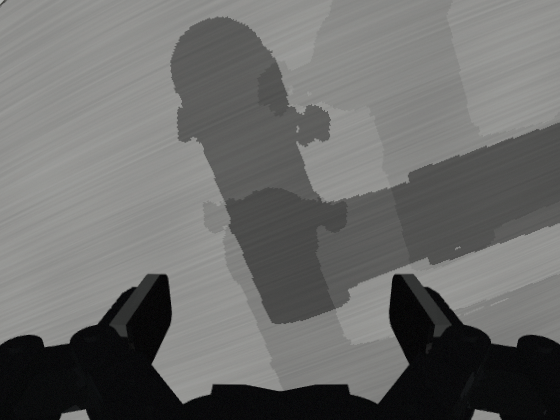

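The scene view shows the board around (258,217), the tray at (265,212) with its fin at (245,202), the tester at (320,235), the console at (412,240) and the green decoy at (350,178). I'll enlarge these areas next.

```bash
python3 - <<'E'
import cv2
a=cv2.imread('pics/scene0.png'); b=cv2.imread('pics/side0.png')
cv2.imwrite('pics/sc1.png',cv2.resize(a[165:275,210:360],None,fx=5.33,fy=5.33,interpolation=cv2.INTER_CUBIC)[:600])
cv2.imwrite('pics/sc2.png',cv2.resize(a[200:275,370:460],None,fx=8,fy=8,interpolation=cv2.INTER_CUBIC))
cv2.imwrite('pics/sd1.png',cv2.resize(b[130:280,190:345],None,fx=4,fy=4,interpolation=cv2.INTER_CUBIC))
E
```

```text
(no output)
```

View pics/sc1.png

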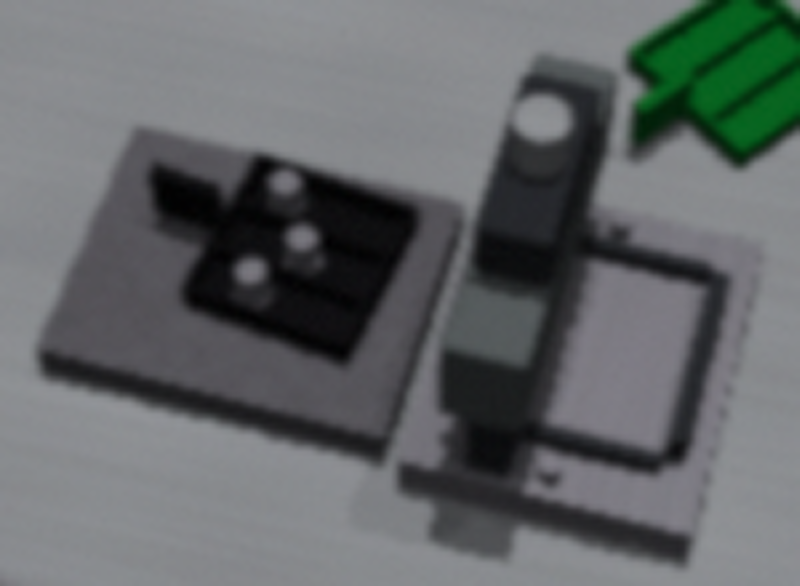

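View pics/sd1.png

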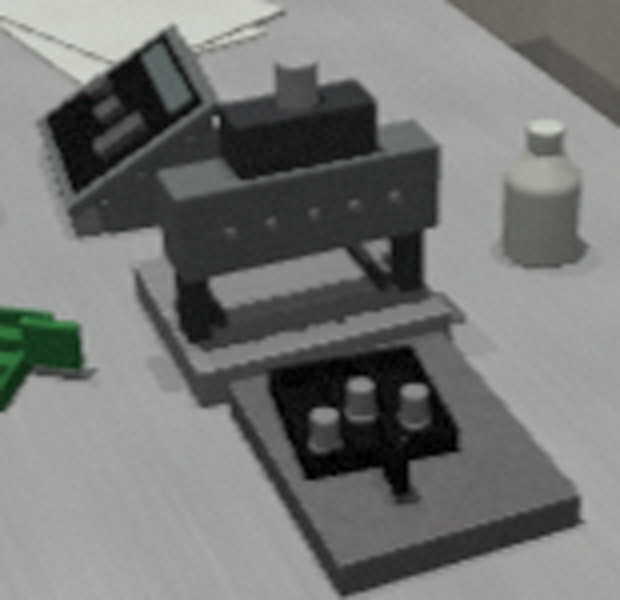

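View pics/sc2.png

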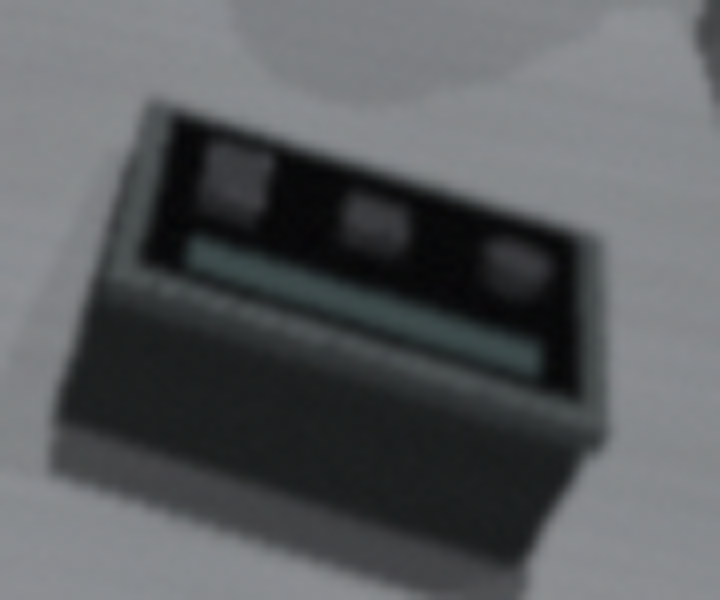

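```bash
cat > fit0.py <<'E'
from h import *
import json
ld=lambda n:json.load(open('pics/'+n+'.json'))
cs,cd=ld('scene0'),ld('side0')
S=lambda p:[210+(p[0]+.5)/5.33-.5,165+(p[1]+.5)/5.33-.5]
D=lambda p:[190+(p[0]+.5)/4-.5,130+(p[1]+.5)/4-.5]
C=lambda p:[370+(p[0]+.5)/8-.5,200+(p[1]+.5)/8-.5]
for n,p in dict(dkA=(400,465),dkB=(690,540),dkC=(765,245)).items(): print(n,onz(cs,S(p),.03))
for n,p in dict(dk_nearL=(198,378),dk_nearR=(455,322)).items(): print('side',n,onz(cd,D(p),.03))
for n,p in dict(bA=(135,128),bB=(40,352),bC=(385,440),bD=(463,205)).items(): print(n,onz(cs,S(p),.0245))
for n,p in dict(bA=(342,570),bB=(578,498)).items(): print('side',n,onz(cd,D(p),.0245))
for n,p in dict(tB=(415,215),tC=(347,355)).items(): print(n,onz(cs,S(p),.0425))
for n,p in dict(finA=(153,167),finB=(218,188)).items(): print(n,onz(cs,S(p),.0685))
for n,p in dict(cA=(150,100),cB=(600,235)).items(): print(n,onz(cs,C(p),.025))
for n,p in dict(long=(238,180),sq=(375,220),rd=(517,265)).items(): print(n,onz(cs,C(p),.073))
for n,p in dict(farA=(110,275),farB=(605,440)).items(): print(n,onz(cs,C(p),.105))
E
python3 fit0.py
```

```text
dkA [[0.64124195 0.03935509 0.03      ]]
dkB [[0.64678941 0.19520711 0.03      ]]
dkC [[0.45520494 0.20354197 0.03      ]]
side dk_nearL [[0.4490066  0.03553376 0.03      ]]
side dk_nearR [[0.63576871 0.02010792 0.03      ]]
bA [[ 0.46049311 -0.16693868  0.0245    ]]
bB [[ 0.61944885 -0.16969114  0.0245    ]]
bC [[0.62571883 0.02714256 0.0245    ]]
bD [[0.46665283 0.03197561 0.0245    ]]
side bA [[ 0.46031084 -0.17363051  0.0245    ]]
side bB [[ 0.6159444  -0.17801726  0.0245    ]]
tB [[0.49230258 0.01004515 0.0425    ]]
tC [[ 0.5900642 -0.0030644  0.0425   ]]
finA [[ 0.51427595 -0.13434637  0.0685    ]]
finB [[ 0.51906202 -0.09521702  0.0685    ]]
cA [[0.43092183 0.30729887 0.025     ]]
cB [[0.44971839 0.47524862 0.025     ]]
long [[0.49193069 0.33560554 0.073     ]]
sq [[0.49675623 0.3841446  0.073     ]]
rd [[0.50314671 0.43392151 0.073     ]]
farA [[0.5627721 0.2925413 0.105    ]]
farB [[0.58562414 0.45764816 0.105     ]]
```

{"method": "send_rows", "body": {"steps": [[1,1.8,-4.2,1.5,0,0,-0.08],[1,1.8,-4.2,1.5,0,0,-0.08],[1,1.8,-4.2,1.5,0,0,-0.08],[1,1.8,-4.2,1.5,0,0,-0.08],[1,1.8,-4.2,0,0,0,-0.08],[1,1.8,-4.2,0,0,0,-0.08],[1,1.8,-4.2,0,0,0,-0.08],[1,1.8,-4.2,0,0,0,-0.08],[1,1.8,-4.2,0,0,0,-0.08],[1,1.8,-4.2,0,0,0,-0.08],[1,1.8,-4.2,0,0,0,-0.08],[1,1.8,-4.2,0,0,0,-0.08]]}}

```text
clock: 1.35
tcp_pos: [0.4486, 0.0473, 0.3083]
tool_rot: [[-0.978, -0.209, 0.0], [-0.209, 0.978, 0.0], [-0.0, 0.0, -1.0]]
force: [1.7, 1.0, 0.3]
gripper_width: 0.0854
```

{"method": "send_rows", "body": {"steps": [[1,1.6,-4.2,0,0,0,-0.08],[1,1.6,-4.2,0,0,0,-0.08],[1,1.6,-4.2,0,0,0,-0.08],[1,1.6,-4.2,0,0,0,-0.08],[1,1.6,-4.2,0,0,0,0],[1,0,-4.2,0,0.1,0,0],[1,0,0,0,0.1,0,0],[1,0,0,0,0.1,0,0],[1,0,0,0,0,0,0],[1,0,0,0,0,0,0],[1,0,0,0,0,0,0]]}}

```text
clock: 2.45
tcp_pos: [0.5284, -0.2024, 0.3083]
tool_rot: [[-0.994, 0.106, -0.0], [0.101, 0.95, 0.294], [0.032, 0.292, -0.956]]
force: [-0.0, 0.7, 0.4]
gripper_width: 0.0853
```

```bash
python3 - <<'E'
from h import *
import json
s=manip.state(); print(s['joint_pos'],s['tcp_pos'],s['tool_rot'],s['force'])
ci,_=snap('wrist','w1.png'); json.dump({k:(np.array(v).tolist()) for k,v in ci.items()},open('pics/w1.json','w'))
E
```

```text
[-0.20152537  0.06945226  0.30369513 -0.30455625 -1.85409296  0.01694861] [ 0.5284035  -0.2023649   0.30827539] [[-9.94374326e-01  1.05922087e-01 -4.59351671e-04]
 [ 1.01108020e-01  9.50455680e-01  2.93957766e-01]
 [ 3.15732136e-02  2.92257612e-01 -9.55818299e-01]] [-0.02860748  0.7297534   0.36454071]
```

View pics/w1.png

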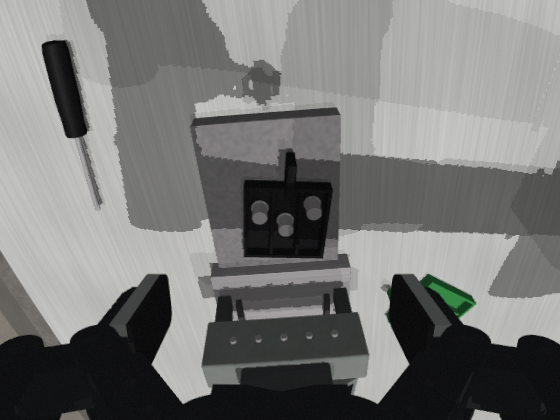

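The wrist view shows the board, the tray with its fin at about (290,165) and front edge at about (288,253), the deck's near edge at about (283,268), and the bridge below. I'll enlarge it to read corners.

```bash
python3 - <<'E'
import cv2
a=cv2.imread('pics/w1.png')
cv2.imwrite('pics/w1a.png',cv2.convertScaleAbs(cv2.resize(a[95:275,175:365],None,fx=4,fy=4,interpolation=cv2.INTER_CUBIC)[:600],alpha=1.5,beta=20))
cv2.imwrite('pics/w1b.png',cv2.convertScaleAbs(cv2.resize(a[245:390,180:380],None,fx=4,fy=4,interpolation=cv2.INTER_CUBIC),alpha=1.5,beta=20))
E
```

```text
(no output)
```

View pics/w1a.png

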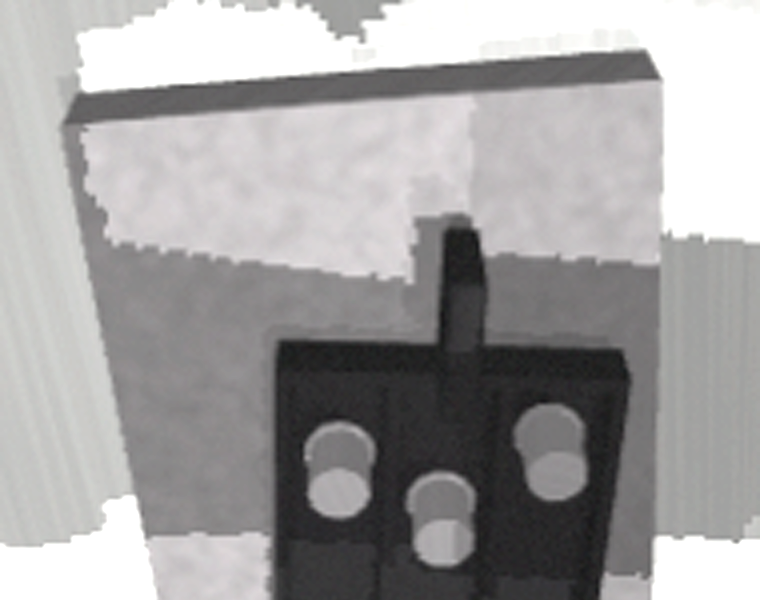

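View pics/w1b.png

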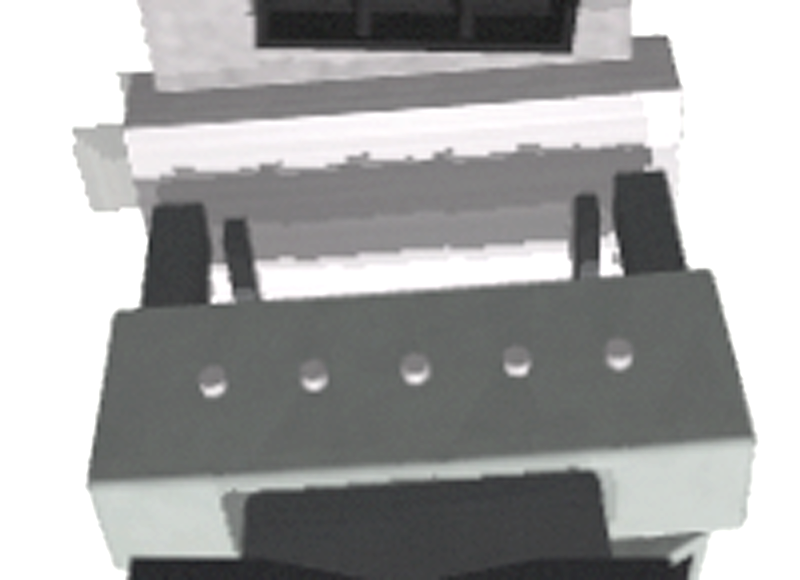

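```bash
cat > fit1.py <<'E'
from h import *
import json
from scipy.optimize import least_squares
ld=lambda n:json.load(open('pics/'+n+'.json'))
cw,cs,cd=ld('w1'),ld('scene0'),ld('side0')
A=lambda x,y:[175+(x+.5)/4-.5,95+(y+.5)/4-.5]
B=lambda x,y:[180+(x+.5)/4-.5,245+(y+.5)/4-.5]
S=lambda x,y:[210+(x+.5)/5.33-.5,165+(y+.5)/5.33-.5]
D=lambda x,y:[190+(x+.5)/4-.5,130+(y+.5)/4-.5]
T=[(cw,B(126,128),(0,-95,30)),(cw,B(682,90),(0,95,30)),(cw,B(113,311),(21,-95,88)),(cw,B(712,270),(21,95,88)),(cw,B(90,485),(21,-95,154)),(cw,B(755,437),(21,95,154)),
 (cs,S(400,465),(0,-95,30)),(cs,S(690,540),(160,-95,30)),(cs,S(765,245),(160,95,30)),(cd,D(198,378),(0,95,30)),(cd,D(455,322),(0,-95,30))]
Bo=[(cw,A(63,125),(-100,-80)),(cw,A(662,80),(-100,80)),(cw,B(158,92),(100,-80)),(cw,B(632,58),(100,80)),(cs,S(135,128),(-100,80)),(cs,S(40,352),(-100,-80)),(cs,S(385,440),(100,-80)),(cs,S(463,205),(100,80))]
Tr=[(cw,A(278,342),(-50,-50,0)),(cw,A(622,352),(-50,50,0)),(cw,A(278,372),(-50,-50,18)),(cw,A(628,380),(-50,50,18)),(cw,B(258,47),(50,-50,18)),(cw,B(575,50),(50,50,18)),
 (cw,A(440,285),(-91,-5,44)),(cw,A(485,290),(-91,5,44)),(cs,S(415,215),(50,50,18)),(cs,S(347,355),(50,-50,18)),(cs,S(153,167),(-91,0,44)),(cs,S(185,300),(-50,-50,18))]
def rz(a): c,s=np.cos(a),np.sin(a); return np.array([[c,-s],[s,c]])
W={id(cw):1,id(cs):2,id(cd):1.5}
def res(p,full=False):
    x,y,a,bx,by,bz,tx,ty,ta=p; r=[]
    for c,uv,q in T:
        q=np.array(q)/1e3; P=np.r_[rz(a)@q[:2]+[x,y],q[2]]; r.append((proj(c,P)[0]-uv)*W[id(c)])
    for c,uv,q in Bo:
        q=np.array(q)/1e3; P=np.r_[rz(a)@(q+[bx,by])+[x,y],bz]; r.append((proj(c,P)[0]-uv)*W[id(c)])
    for c,uv,q in Tr:
        q=np.array(q)/1e3; P=np.r_[rz(ta)@q[:2]+[tx,ty],bz+q[2]]; r.append((proj(c,P)[0]-uv)*W[id(c)])
    return np.array(r) if full else np.ravel(r)
s=least_squares(res,[.544,.037,1.54,-.11,0,.0245,.53,-.05,1.44],loss='soft_l1')
print(np.round(s.x,4)); print(np.round(res(s.x,True),1).tolist())
x,y,a,bx,by,bz,tx,ty,ta=s.x
print('gap',-bx-.1,'dyaw deg',np.degrees(ta-a))
u=rz(a).T@(np.array([tx,ty])-[x,y]); print('tray in tester',u,'front',u[0]+.05)
print('grip pt',rz(ta)@[-.078,0]+[tx,ty],bz+.028,'home grip',rz(a)@[.007,0]+[x,y],.058)
E
python3 fit1.py
```

```text
[ 5.4490e-01  3.9300e-02  1.5373e+00 -1.0930e-01 -6.0000e-04  2.1500e-02
  5.2960e-01 -4.4400e-02  1.4258e+00]
[[-1.8, 0.7], [0.0, 0.1], [-1.1, -1.0], [0.2, -1.3], [-2.4, 1.2], [0.9, 1.7], [-2.0, -1.4], [0.8, -0.9], [-0.8, -0.1], [-0.8, -2.1], [-2.0, -4.7], [-0.1, 0.2], [0.5, -0.2], [0.3, -0.3], [0.1, -0.4], [0.4, 0.1], [-1.4, 0.1], [0.2, 0.7], [0.6, 0.5], [-0.4, -0.2], [-0.6, -0.6], [-1.2, 0.1], [0.2, 0.1], [-0.3, 0.3], [-0.9, 0.5], [1.6, 0.3], [0.2, -0.7], [2.2, -1.2], [1.3, -0.9], [-0.4, 2.3], [-0.7, -2.8]]
gap 0.009298345780978226 dyaw deg -6.3901047147281425
tray in tester [-0.08417357  0.01244853] front -0.03417356974522248
grip pt [ 0.51837466 -0.12160719] 0.04953640794923342 home grip [0.54514014 0.0462798 ] 0.058
```

```bash
cat > plan.py <<'E'
from h import *
from scipy.spatial.transform import Rotation as Ro
def pose(grip,yaw,lean=40,pitch=0,ahead=.002,back=0):
    """tool pose for grip point, tray yaw; lean deg (tool z from down toward heading)"""
    l=np.radians(lean); h=np.array([np.cos(yaw),np.sin(yaw),0]); z=h*np.sin(l)-np.array([0,0,np.cos(l)])
    x=np.array([-np.sin(yaw),np.cos(yaw),0]); R=np.c_[x,np.cross(z,x),z]
    return np.array(grip)+z*(ahead-back),R
def delta(p,R,n=1):
    s=manip.state(); d=(p-s['tcp_pos'])*100; r=Ro.from_matrix(R@s['tool_rot'].T).as_rotvec()
    print('tot cm',np.round(d,2),'rot',np.round(r,4),'/n',np.round(d/n,3),np.round(r/n,4),'min rows',np.linalg.norm(d)/5,np.linalg.norm(r)/.15)
def unit():
    s=manip.state(); print('tcp',np.round(s['tcp_pos'],4),'F',np.round(s['force'],2),'M',np.round(s['moment'],2),'w',round(s['gripper_width'],4),'t',s['clock'],'j',np.round(s['joint_pos'],2)); return s
E
python3 - <<'E'
from plan import *
g=[.5184,-.1216,.051]
delta(*pose(g,1.4258,back=.09),n=8)
delta(*pose(g,1.4258,back=0),n=8)
E
```

```text
tot cm [ -1.82   2.45 -19.  ] rot [ 0.3944 -0.0799 -0.0499] /n [-0.227  0.306 -2.375] [ 0.0493 -0.01   -0.0062] min rows 3.8492880705757466 2.702971788798329
tot cm [ -0.98   8.17 -25.9 ] rot [ 0.3944 -0.0799 -0.0499] /n [-0.123  1.022 -3.237] [ 0.0493 -0.01   -0.0062] min rows 5.434902256630738 2.702971788798329
```

{"method": "send_rows", "body": {"steps": [[1,-0.2,0.3,-2.4,0.0493,-0.01,-0.0062],[1,-0.2,0.3,-2.4,0.0493,-0.01,-0.0062],[1,-0.2,0.3,-2.4,0.0493,-0.01,-0.0062],[1,-0.2,0.3,-2.4,0.0493,-0.01,-0.0062],[1,-0.2,0.3,-2.4,0.0493,-0.01,-0.0062],[1,-0.2,0.3,-2.4,0.0493,-0.01,-0.0062],[1,-0.2,0.3,-2.3,0.0493,-0.01,-0.0062],[1,-0.4,0.35,-2.3,0.0493,-0.01,-0.0062],[1,0,0,0,0,0,0],[1,0,0,0,0,0,0]]}}

```text
clock: 3.5
tcp_pos: [0.5104, -0.1782, 0.1188]
tool_rot: [[-0.99, 0.111, 0.092], [0.144, 0.758, 0.636], [0.001, 0.642, -0.767]]
force: [0.4, 0.4, 0.2]
gripper_width: 0.0854
```

```bash
python3 - <<'E'
from plan import *
import json
unit()
ci,_=snap('wrist','w2.png'); json.dump({k:(np.array(v).tolist()) for k,v in ci.items()},open('pics/w2.json','w'))
delta(*pose([.5184,-.1216,.051],1.4258),n=6)
import math
ta=1.4258;c,s=math.cos(ta),math.sin(ta)
for q in [(-91,0,44),(-49,0,44),(-91,-5,44),(-91,5,44),(-50,-50,18),(-50,50,18)]:
    q=np.array(q)/1e3; P=[.5296+c*q[0]-s*q[1],-.0444+s*q[0]+c*q[1],.023+q[2]]; print(np.round(proj(ci,P)[0],1))
E
```

```text
tcp [ 0.5104 -0.1782  0.1188] F [0.39 0.4  0.16] M [-1.71  0.16 -0.06] w 0.0854 t 3.5 j [-0.43  0.15  0.05 -0.67 -1.67  0.28]
tot cm [ 0.76  5.8  -7.04] rot [ 0.0015  0.0009 -0.0006] /n [ 0.126  0.967 -1.174] [ 0.0003  0.0002 -0.0001] min rows 1.830768794942983 0.012550066846382942
[280.7 239.2]
[280.6 271.6]
[271.5 239.2]
[289.9 239.2]
[206.3 235.4]
[354.7 235.3]
```

View pics/w2.png

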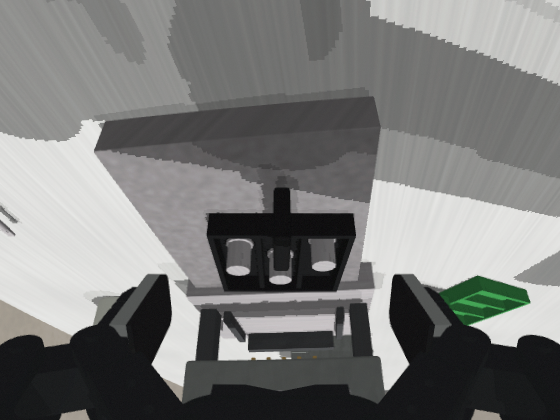

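The view agrees with the fit: the fin is centred at column 281, the tail rim is at row 236, and the jaws straddle it. I'll advance along the tool axis and close.

{"method": "send_rows", "body": {"steps": [[1,0.13,0.97,-1.17,0,0,0],[1,0.13,0.97,-1.17,0,0,0],[1,0.13,0.97,-1.17,0,0,0],[1,0.13,0.97,-1.17,0,0,0],[1,0.12,0.96,-1.18,0,0,0],[1,0.12,0.96,-1.18,0,0,0],[1,0,0,0,0,0,0],[1,0,0,0,0,0,0]]}}

```text
clock: 4.35
tcp_pos: [0.5179, -0.1203, 0.0477]
tool_rot: [[-0.989, 0.112, 0.092], [0.145, 0.757, 0.637], [0.001, 0.644, -0.765]]
force: [0.3, 0.0, 0.7]
gripper_width: 0.0855
```

{"method": "send_rows", "body": {"steps": [[0.5,0,0,0,0,0,0],[0.3,0,0,0,0,0,0],[0.15,0,0,0,0,0,0],[0.0,0,0,0,0,0,0],[0.0,0,0,0,0,0,0],[0.0,0,0,0,0,0,0],[0.0,0,0,0,0,0,0],[0.0,0,0,0,0,0,0],[0.0,0,0,0,0,0,0]]}}

```text
clock: 5.25
tcp_pos: [0.5182, -0.1206, 0.048]
tool_rot: [[-0.989, 0.112, 0.094], [0.146, 0.757, 0.637], [0.0, 0.644, -0.765]]
force: [-0.2, -1.0, 1.6]
gripper_width: 0.0093
```

```bash
python3 - <<'E'
from plan import *
unit()
snap('wrist','w3.png');snap('side','s3.png')
E
```

```text
tcp [ 0.5182 -0.1206  0.048 ] F [-0.18 -1.04  1.6 ] M [-1.93  0.12 -0.14] w 0.0093 t 5.25 j [-0.33  0.15 -0.08 -0.69 -1.51  0.29]
```

View pics/w3.png

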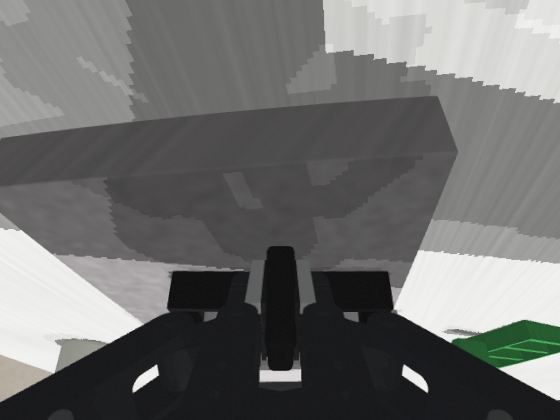

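View pics/s3.png

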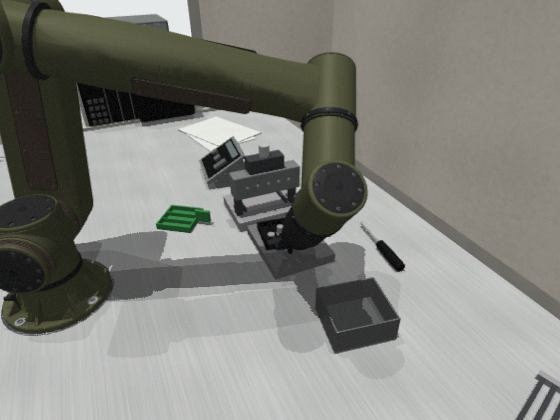

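{"method": "send_rows", "body": {"steps": [[0,0,0,0.3,0,0,0],[0,0,0,0.3,0,0,0],[0,0,0,0.3,0,0,0],[0,0,0,0,0,0,0],[0,0,0,0,0,0,0],[0,0,0,0,0,0,0]]}}

```text
clock: 5.95
tcp_pos: [0.5179, -0.1203, 0.0566]
tool_rot: [[-0.989, 0.112, 0.093], [0.145, 0.757, 0.637], [0.001, 0.644, -0.765]]
force: [0.4, 0.0, -3.3]
gripper_width: 0.0094
```

```bash
python3 - <<'E'
from plan import *
import json
unit()
ci,im=snap('scene','sc4.png');a=cv2.imread('pics/sc4.png')
cv2.imwrite('pics/sc4.png',cv2.resize(a[165:275,210:360],None,fx=5,fy=5,interpolation=cv2.INTER_CUBIC))
ci,im=snap('wrist','w4.png')
p,R=pose([.5415,-.0636,.0585],1.5373); delta(p,R,8)
E
```

```text
tcp [ 0.5179 -0.1203  0.0566] F [ 0.4   0.03 -3.33] M [-2.78  0.37 -0.03] w 0.0094 t 5.95 j [-0.33  0.14 -0.07 -0.69 -1.52  0.28]
tot cm [2.36 5.8  0.03] rot [-0.0017 -0.0009  0.1125] /n [0.295 0.725 0.004] [-0.0002 -0.0001  0.0141] min rows 1.2528049805935508 0.7502000339482356
```

View pics/sc4.png

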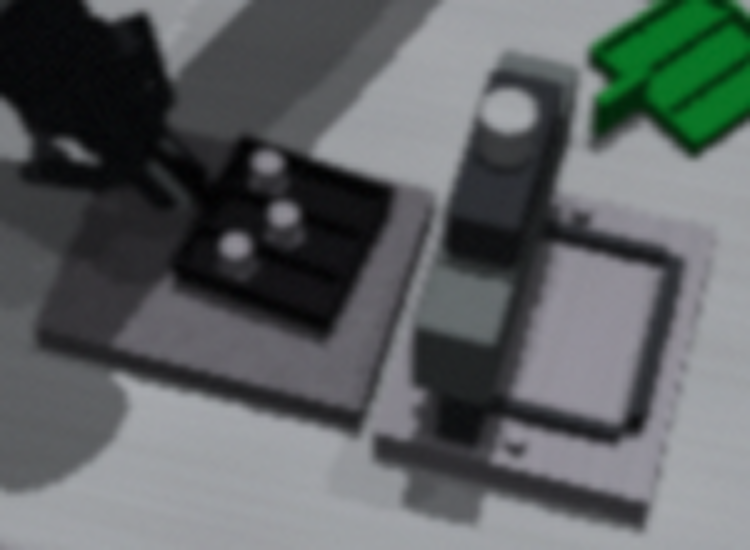

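View pics/w4.png

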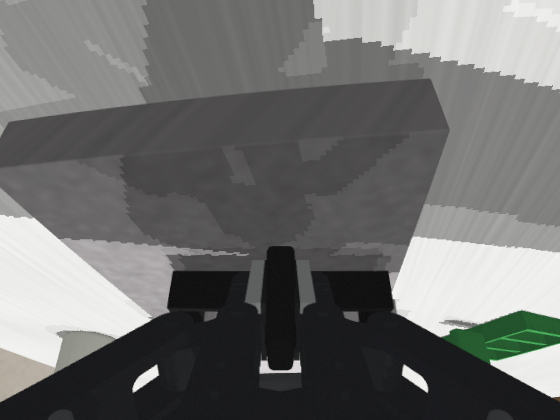

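{"method": "send_rows", "body": {"steps": [[0,0.24,0.3,0.2,0,0,0.0112],[0,0.24,0.5,0,0,0,0.0112],[0,0.24,0.6,0,0,0,0.0112],[0,0.24,0.7,0,0,0,0.0112],[0,0.24,0.7,0,0,0,0.0112],[0,0.24,0.7,0,0,0,0.0112],[0,0.24,0.7,0,0,0,0.0112],[0,0.24,0.6,0,0,0,0.0112],[0,0.24,0.6,0,0,0,0.0112],[0,0.2,0.4,0,0,0,0.0112],[0,0,0,0,0,0,0],[0,0,0,0,0,0,0]]}}

```text
clock: 7.25
tcp_pos: [0.5416, -0.0624, 0.0588]
tool_rot: [[-0.999, 0.026, 0.021], [0.034, 0.765, 0.643], [0.001, 0.644, -0.765]]
force: [0.8, -0.9, -3.6]
gripper_width: 0.0096
```

```bash
python3 - <<'E'
from plan import *
import json
unit()
ci,im=snap('scene','sc5.png');a=cv2.imread('pics/sc5.png')
cv2.imwrite('pics/sc5z.png',cv2.convertScaleAbs(cv2.resize(a[165:275,210:360],None,fx=5,fy=5,interpolation=cv2.INTER_CUBIC),alpha=1.4,beta=20))
ci,im=snap('side','sd5.png');a=cv2.imread('pics/sd5.png')
cv2.imwrite('pics/sd5z.png',cv2.convertScaleAbs(cv2.resize(a[150:270,210:345],None,fx=5,fy=5,interpolation=cv2.INTER_CUBIC),alpha=1.3,beta=20))
E
```

```text
tcp [ 0.5416 -0.0624  0.0588] F [ 0.79 -0.9  -3.58] M [-2.83  0.09 -0.01] w 0.0096 t 7.25 j [-0.22  0.17 -0.04 -0.69 -1.53  0.28]
```

View pics/sc5z.png

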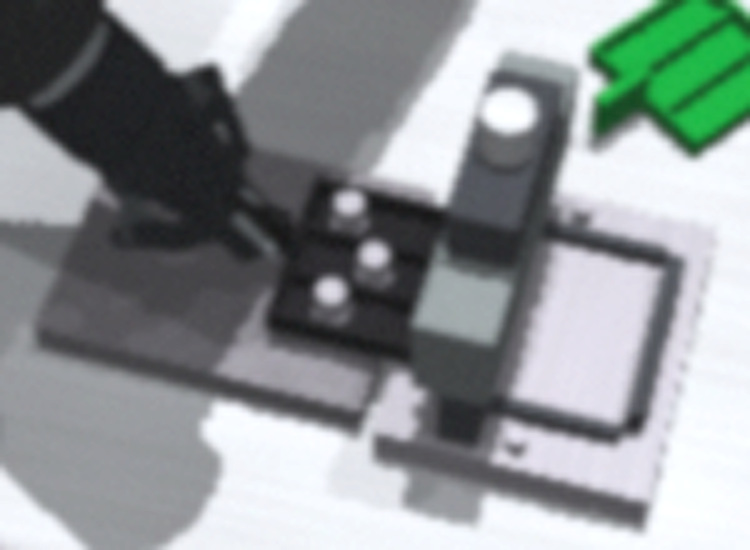

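View pics/sd5z.png

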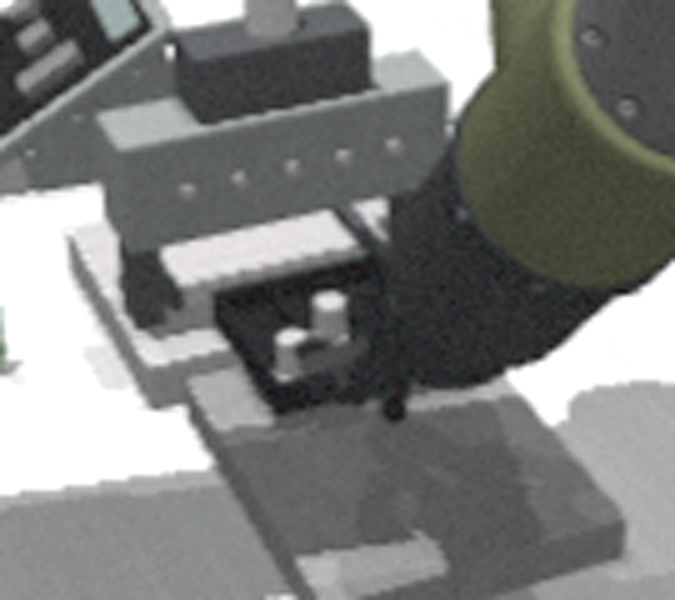

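{"method": "send_rows", "body": {"steps": [[0,0,0,-0.1,0,0,0],[0,0,0,-0.1,0,0,0],[0,0,0,-0.1,0,0,0],[0,0,0,0,0,0,0],[0,0,0,0,0,0,0]]}}

```text
clock: 7.85
tcp_pos: [0.5416, -0.0624, 0.0558]
tool_rot: [[-0.999, 0.027, 0.021], [0.034, 0.765, 0.644], [0.001, 0.644, -0.765]]
force: [-0.1, 0.7, -3.2]
gripper_width: 0.0091
```

{"method": "send_rows", "body": {"steps": [[0,0,0,-0.05,0,0,0],[0,0,0,-0.05,0,0,0],[0,0,0,0,0,0,0]]}}

```text
clock: 8.15
tcp_pos: [0.5416, -0.0623, 0.0548]
tool_rot: [[-0.999, 0.026, 0.021], [0.034, 0.765, 0.644], [0.001, 0.644, -0.765]]
force: [-0.5, 0.3, -3.9]
gripper_width: 0.0091
```

{"method": "send_rows", "body": {"steps": [[0,0,0,-0.05,0,0,0],[0,0,0,0,0,0,0]]}}

```text
clock: 8.35
tcp_pos: [0.5416, -0.0623, 0.0543]
tool_rot: [[-0.999, 0.026, 0.021], [0.034, 0.765, 0.644], [0.001, 0.644, -0.765]]
force: [-0.3, 0.4, -4.0]
gripper_width: 0.0091
```

{"method": "send_rows", "body": {"steps": [[0,0,0,-0.05,0,0,0],[0,0,0,0,0,0,0]]}}

```text
clock: 8.55
tcp_pos: [0.5416, -0.0623, 0.0538]
tool_rot: [[-0.999, 0.026, 0.021], [0.034, 0.765, 0.644], [0.001, 0.644, -0.765]]
force: [-0.4, -0.5, -4.0]
gripper_width: 0.0094
```

{"method": "send_rows", "body": {"steps": [[0,0,0,-0.05,0,0,0],[0,0,0,0,0,0,0]]}}

```text
clock: 8.75
tcp_pos: [0.5417, -0.0624, 0.0535]
tool_rot: [[-0.999, 0.026, 0.021], [0.034, 0.765, 0.644], [0.001, 0.644, -0.765]]
force: [-0.3, 0.3, -3.6]
gripper_width: 0.0092
```

{"method": "send_rows", "body": {"steps": [[0,0,0,-0.05,0,0,0],[0,0,0,0,0,0,0]]}}

```text
clock: 8.95
tcp_pos: [0.5417, -0.0625, 0.0532]
tool_rot: [[-0.999, 0.026, 0.022], [0.034, 0.765, 0.644], [0.0, 0.644, -0.765]]
force: [-0.8, -1.2, -1.5]
gripper_width: 0.0095
```

{"method": "send_rows", "body": {"steps": [[0,0,0,-0.05,0,0,0],[0,0,0,0,0,0,0]]}}

```text
clock: 9.15
tcp_pos: [0.5417, -0.0625, 0.0529]
tool_rot: [[-0.999, 0.026, 0.022], [0.034, 0.765, 0.644], [0.0, 0.644, -0.765]]
force: [-1.4, -1.6, 1.1]
gripper_width: 0.009
```

```bash
python3 - <<'E'
from plan import *
unit()
E
```

```text
tcp [ 0.5417 -0.0625  0.0529] F [-1.4  -1.63  1.05] M [-1.76  0.38  0.35] w 0.009 t 9.15 j [-0.22  0.18 -0.04 -0.69 -1.52  0.28]
```

{"method": "send_rows", "body": {"steps": [[0,0,-0.04,-0.1,0.012,0,0],[0,0,-0.04,-0.13,0.014,0,0],[0,0,-0.04,-0.14,0.014,0,0],[0,0,0,0,0,0,0]]}}

```text
clock: 9.55
tcp_pos: [0.5417, -0.0634, 0.0485]
tool_rot: [[-0.999, 0.027, 0.022], [0.035, 0.737, 0.675], [0.002, 0.676, -0.737]]
force: [-0.5, 0.3, 1.6]
gripper_width: 0.0096
```

{"method": "send_rows", "body": {"steps": [[0,0,-0.04,-0.14,0.014,0,0],[0,0,0,0,0,0,0]]}}

```text
clock: 9.75
tcp_pos: [0.5417, -0.0639, 0.0471]
tool_rot: [[-0.999, 0.027, 0.022], [0.034, 0.728, 0.685], [0.003, 0.685, -0.728]]
force: [-0.3, 0.8, 1.8]
gripper_width: 0.0096
```

{"method": "send_rows", "body": {"steps": [[0,0,-0.03,-0.1,0.01,0,0],[0,0,0,0,0,0,0]]}}

```text
clock: 9.95
tcp_pos: [0.5418, -0.0641, 0.0464]
tool_rot: [[-0.999, 0.026, 0.022], [0.034, 0.721, 0.692], [0.003, 0.692, -0.722]]
force: [1.0, 1.2, 1.2]
gripper_width: 0.0094
```

{"method": "send_rows", "body": {"steps": [[0,0,-0.02,-0.07,0.006,0,0],[0,0,0,0,0,0,0],[0,0,0,0,0,0,0]]}}

```text
clock: 10.25
tcp_pos: [0.5418, -0.0643, 0.0462]
tool_rot: [[-0.999, 0.026, 0.022], [0.033, 0.717, 0.696], [0.002, 0.696, -0.718]]
force: [0.1, 1.9, 4.4]
gripper_width: 0.0094
```

```bash
python3 - <<'E'
from plan import *
unit()
ci,im=snap('scene','sc6.png');a=cv2.imread('pics/sc6.png')
cv2.imwrite('pics/sc6z.png',cv2.convertScaleAbs(cv2.resize(a[165:275,210:360],None,fx=5,fy=5,interpolation=cv2.INTER_CUBIC),alpha=1.4,beta=20))
ci,im=snap('wrist','w6.png')
E
```

```text
tcp [ 0.5418 -0.0643  0.0462] F [0.13 1.93 4.43] M [-0.23 -0.05  0.08] w 0.0094 t 10.25 j [-0.26  0.22 -0.02 -0.74 -1.56  0.33]
```

View pics/sc6z.png

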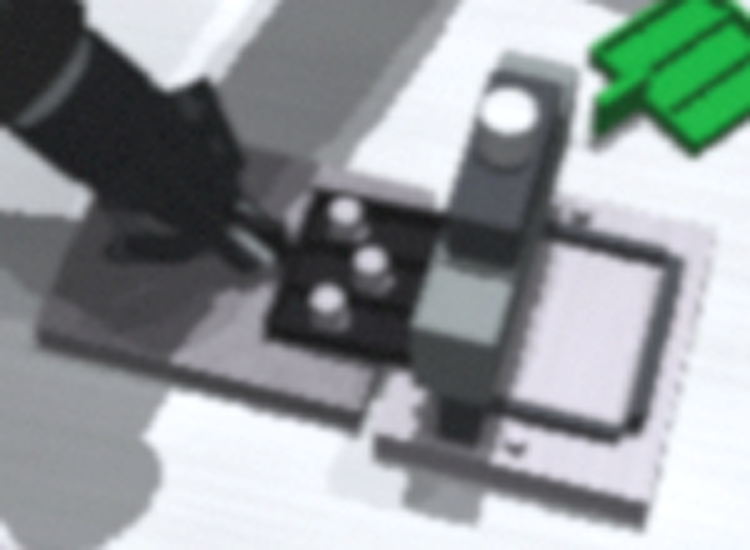

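View pics/w6.png

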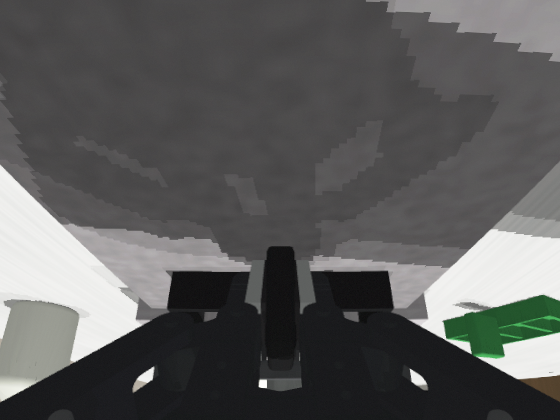

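{"method": "send_rows", "body": {"steps": [[0,0,0,0.03,0,0,0],[0.1,0,0,0,0,0,0],[0.25,0,0,0,0,0,0],[0.25,0,0,0,0,0,0],[0.25,0,0,0,0,0,0],[0.25,0,0,0,0,0,0],[0.25,0,0,0,0,0,0],[0.25,0,0,0,0,0,0],[0.25,0,0,0,0,0,0],[0.25,0,0,0,0,0,0]]}}

```text
clock: 11.35
tcp_pos: [0.5416, -0.0645, 0.0459]
tool_rot: [[-0.999, 0.026, 0.021], [0.034, 0.718, 0.695], [0.003, 0.696, -0.718]]
force: [-0.2, 0.6, -0.1]
gripper_width: 0.021
```

```bash
python3 - <<'E'
from plan import *
unit()
ci,im=snap('wrist','w7.png')
E
```

```text
tcp [ 0.5416 -0.0645  0.0459] F [-0.2   0.59 -0.07] M [-1.95  0.1   0.  ] w 0.021 t 11.35 j [-0.26  0.22 -0.02 -0.74 -1.55  0.33]
```

View pics/w7.png

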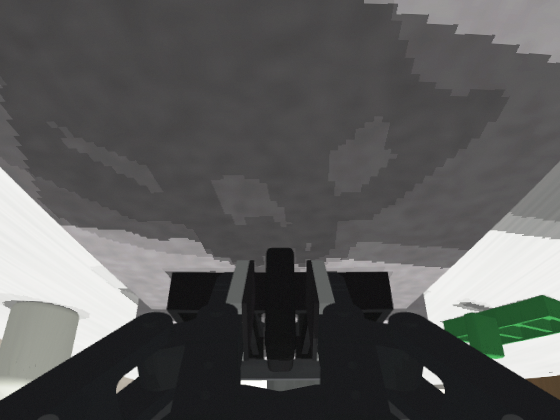

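{"method": "send_rows", "body": {"steps": [[0,0,0,0,0,0,0],[0,0,0,0,0,0,0],[0,0,0,0,0,0,0],[0,0,0,0,0,0,0],[0,0,0.03,0.18,-0.011,0,0],[0,0,0.03,0.16,-0.012,0,0],[0,0,0.03,0.16,-0.012,0,0],[0,0,0.03,0.16,-0.012,0,0],[0,0,0.04,0.16,-0.012,0,0],[0,0,0.04,0.16,-0.012,0,0],[0,0,0,0,0,0,0],[0,0,0,0,0,0,0]]}}

```text
clock: 12.6
tcp_pos: [0.5416, -0.0623, 0.0557]
tool_rot: [[-0.999, 0.026, 0.021], [0.034, 0.765, 0.643], [0.001, 0.643, -0.766]]
force: [-0.3, -0.4, -3.6]
gripper_width: 0.0092
```

```bash
python3 - <<'E'
from plan import *
s=unit(); print(s['tool_rot'].round(4))
ci,im=snap('wrist','w8.png')
ci,im=snap('side','sd8.png');a=cv2.imread('pics/sd8.png')
cv2.imwrite('pics/sd8z.png',cv2.convertScaleAbs(cv2.resize(a[150:270,210:345],None,fx=5,fy=5,interpolation=cv2.INTER_CUBIC),alpha=1.3,beta=20))
E
```

```text
tcp [ 0.5416 -0.0623  0.0557] F [-0.26 -0.35 -3.62] M [-2.9   0.04 -0.01] w 0.0092 t 12.6 j [-0.22  0.17 -0.04 -0.69 -1.52  0.28]
[[-9.994e-01  2.610e-02  2.120e-02]
 [ 3.360e-02  7.653e-01  6.428e-01]
 [ 5.000e-04  6.432e-01 -7.657e-01]]
```

View pics/sd8z.png

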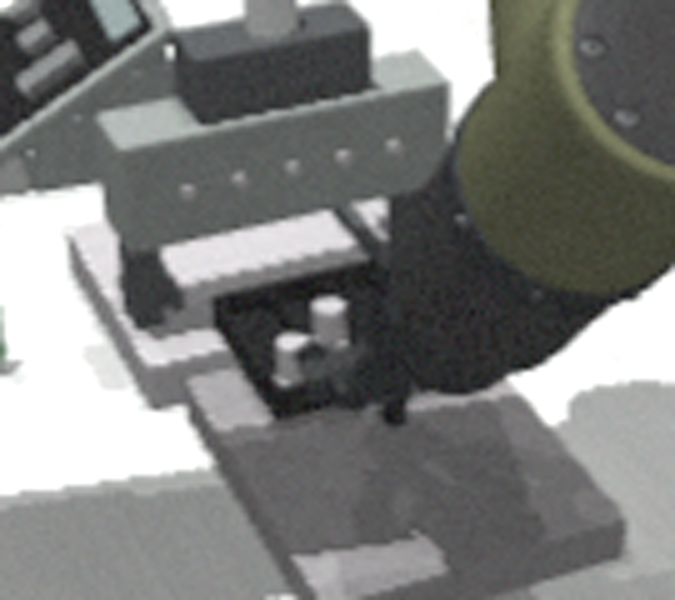

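View pics/w8.png

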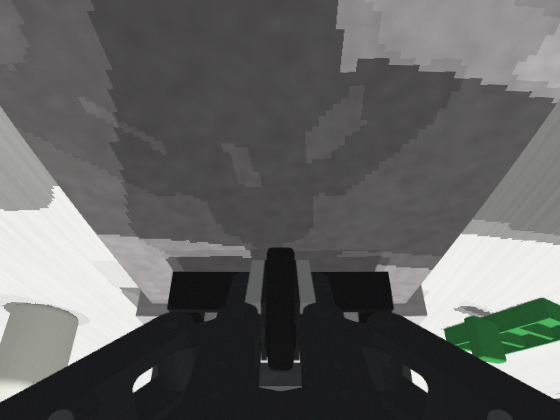

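{"method": "send_rows", "body": {"steps": [[0,0.01,0.3,0,0,0,0],[0,0.02,0.5,0,0,0,0],[0,0.02,0.6,0,0,0,0],[0,0.02,0.6,0,0,0,0],[0,0.02,0.6,0,0,0,0],[0,0.02,0.6,0,0,0,0],[0,0.02,0.5,0,0,0,0],[0,0.01,0.3,0,0,0,0]]}}

```text
clock: 13.5
tcp_pos: [0.543, -0.0218, 0.0557]
tool_rot: [[-0.999, 0.026, 0.021], [0.034, 0.765, 0.643], [0.001, 0.643, -0.766]]
force: [-0.8, -0.2, -3.4]
gripper_width: 0.0093
```

{"method": "send_rows", "body": {"steps": [[0,0.01,0.3,0,0,0,0],[0,0.02,0.5,0,0,0,0],[0,0.02,0.6,0,0,0,0],[0,0.02,0.6,0,0,0,0],[0,0.02,0.6,0,0,0,0],[0,0.02,0.6,0,0,0,0],[0,0.02,0.6,0,0,0,0],[0,0.02,0.5,0,0,0,0],[0,0.01,0.4,0,0,0,0],[0,0,0,0,0,0,0]]}}

```text
clock: 14.5
tcp_pos: [0.5445, 0.0251, 0.0557]
tool_rot: [[-0.999, 0.026, 0.021], [0.033, 0.765, 0.643], [0.001, 0.643, -0.766]]
force: [-0.3, 0.6, -3.2]
gripper_width: 0.0094
```

```bash
python3 - <<'E'
from plan import *
s=unit()
ci,im=snap('scene','sc9.png');a=cv2.imread('pics/sc9.png')
cv2.imwrite('pics/sc9z.png',cv2.convertScaleAbs(cv2.resize(a[165:275,210:360],None,fx=5,fy=5,interpolation=cv2.INTER_CUBIC),alpha=1.4,beta=20))
ci,im=snap('side','sd9.png');a=cv2.imread('pics/sd9.png')
cv2.imwrite('pics/sd9z.png',cv2.convertScaleAbs(cv2.resize(a[150:270,210:345],None,fx=5,fy=5,interpolation=cv2.INTER_CUBIC),alpha=1.3,beta=20))
E
```

```text
tcp [0.5445 0.0251 0.0557] F [-0.27  0.6  -3.22] M [-2.83  0.11  0.01] w 0.0094 t 14.5 j [-0.07  0.1  -0.12 -0.71 -1.43  0.17]
```

View pics/sc9z.png

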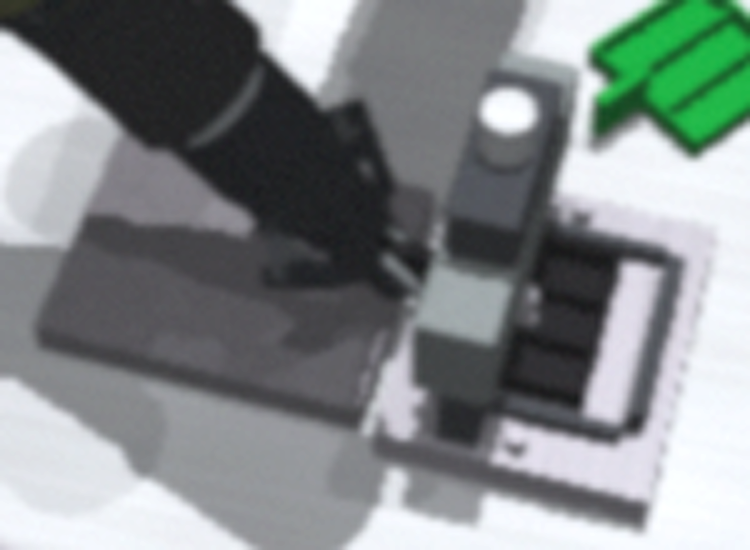

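View pics/sd9z.png

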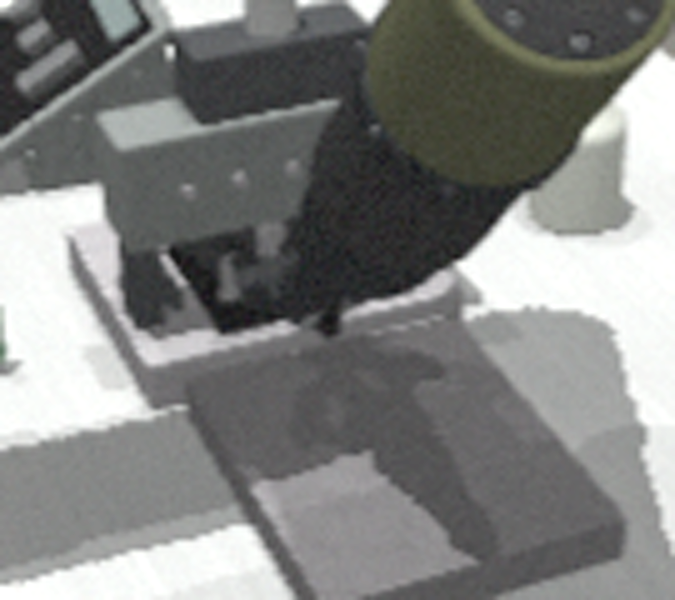

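{"method": "send_rows", "body": {"steps": [[0,0,0,-0.1,0,0,0],[0,0,0,-0.1,0,0,0],[0,0,0,-0.04,0,0,0],[0,0,0,0,0,0,0]]}}

```text
clock: 15.0
tcp_pos: [0.5447, 0.0243, 0.0535]
tool_rot: [[-0.999, 0.026, 0.022], [0.034, 0.765, 0.643], [0.0, 0.643, -0.766]]
force: [-0.4, -2.4, -2.3]
gripper_width: 0.0095
```

{"method": "send_rows", "body": {"steps": [[0,0.01,0.3,0,0,0,0],[0,0.02,0.4,0,0,0,0],[0,0.02,0.4,0,0,0,0],[0,0.01,0.3,0,0,0,0],[0,0,0,0,0,0,0]]}}

```text
clock: 15.5
tcp_pos: [0.5452, 0.0394, 0.0534]
tool_rot: [[-0.999, 0.026, 0.021], [0.033, 0.765, 0.643], [0.0, 0.644, -0.765]]
force: [0.3, 0.8, -2.2]
gripper_width: 0.0092
```

{"method": "send_rows", "body": {"steps": [[0,0,0.1,-0.03,0,0,0],[0,0.01,0.2,0,0,0,0],[0,0.01,0.2,0,0,0,0],[0,0,0,0,0,0,0]]}}

```text
clock: 15.9
tcp_pos: [0.5456, 0.0438, 0.0532]
tool_rot: [[-0.999, 0.026, 0.022], [0.034, 0.765, 0.643], [0.0, 0.643, -0.766]]
force: [0.4, -1.1, -0.2]
gripper_width: 0.0091
```

{"method": "send_rows", "body": {"steps": [[0,0,0.1,0,0,0,0],[0,0,0.1,0,0,0,0],[0,0,0,0,0,0,0]]}}

```text
clock: 16.2
tcp_pos: [0.5455, 0.0456, 0.0531]
tool_rot: [[-0.999, 0.026, 0.022], [0.034, 0.765, 0.643], [0.0, 0.643, -0.766]]
force: [0.4, -2.6, -0.1]
gripper_width: 0.0091
```

{"method": "send_rows", "body": {"steps": [[0,0,0.08,0,0,0,0],[0,0,0,0,0,0,0]]}}

```text
clock: 16.4
tcp_pos: [0.5455, 0.0464, 0.053]
tool_rot: [[-0.999, 0.026, 0.022], [0.034, 0.765, 0.643], [0.0, 0.643, -0.766]]
force: [0.2, -1.7, 0.3]
gripper_width: 0.009
```

{"method": "send_rows", "body": {"steps": [[0,0,0.06,0,0,0,0],[0,0,0,0,0,0,0]]}}

```text
clock: 16.6
tcp_pos: [0.5455, 0.047, 0.053]
tool_rot: [[-0.999, 0.026, 0.021], [0.034, 0.765, 0.643], [0.0, 0.643, -0.766]]
force: [-0.5, -1.5, 0.2]
gripper_width: 0.0096
```

{"method": "send_rows", "body": {"steps": [[0,0,0.06,0,0,0,0],[0,0,0,0,0,0,0]]}}

```text
clock: 16.8
tcp_pos: [0.5454, 0.0476, 0.053]
tool_rot: [[-0.999, 0.026, 0.021], [0.034, 0.765, 0.643], [0.001, 0.643, -0.766]]
force: [0.0, -2.1, -0.1]
gripper_width: 0.0093
```

{"method": "send_rows", "body": {"steps": [[0,0,0.06,0,0,0,0],[0,0,0,0,0,0,0]]}}

```text
clock: 17.0
tcp_pos: [0.5454, 0.0482, 0.053]
tool_rot: [[-0.999, 0.026, 0.021], [0.034, 0.765, 0.643], [0.001, 0.643, -0.766]]
force: [0.5, -2.9, 0.5]
gripper_width: 0.009
```

{"method": "send_rows", "body": {"steps": [[0,0,0.05,0,0,0,0],[0,0,0,0,0,0,0]]}}

```text
clock: 17.2
tcp_pos: [0.5454, 0.0487, 0.053]
tool_rot: [[-0.999, 0.026, 0.021], [0.034, 0.765, 0.643], [0.001, 0.643, -0.766]]
force: [0.8, -2.6, 0.6]
gripper_width: 0.0092
```

{"method": "send_rows", "body": {"steps": [[0,0,0.05,0,0,0,0],[0,0,0,0,0,0,0]]}}

```text
clock: 17.4
tcp_pos: [0.5454, 0.049, 0.053]
tool_rot: [[-0.999, 0.026, 0.021], [0.034, 0.765, 0.643], [0.001, 0.643, -0.766]]
force: [-0.8, -3.8, 1.2]
gripper_width: 0.009
```

```bash
python3 - <<'E'
from plan import *
s=unit()
ci,im=snap('scene','sc10.png');a=cv2.imread('pics/sc10.png')
cv2.imwrite('pics/sc10z.png',cv2.convertScaleAbs(cv2.resize(a[195:265,295:365],None,fx=8,fy=8,interpolation=cv2.INTER_CUBIC),alpha=1.4,beta=20))
E
```

```text
tcp [0.5454 0.049  0.053 ] F [-0.83 -3.77  1.17] M [-2.29  0.07  0.04] w 0.009 t 17.4 j [-0.03  0.08 -0.14 -0.71 -1.4   0.14]
```

View pics/sc10z.png

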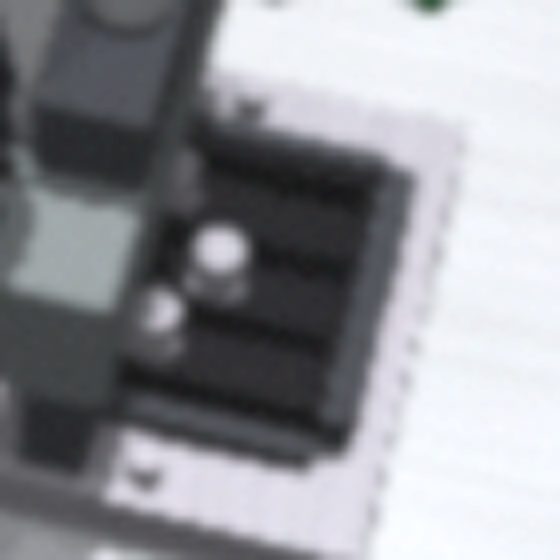

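{"method": "send_rows", "body": {"steps": [[0,0,0.05,0,0,0,0],[0,0,0,0,0,0,0]]}}

```text
clock: 17.65
tcp_pos: [0.5454, 0.049, 0.053]
tool_rot: [[-0.999, 0.026, 0.021], [0.034, 0.766, 0.642], [0.001, 0.642, -0.766]]
force: [0.1, -6.5, 1.7]
gripper_width: 0.0092
```

{"method": "send_rows", "body": {"steps": [[0,0,0.05,0,0,0,0],[0,0,0,0,0,0,0]]}}

```text
clock: 17.85
tcp_pos: [0.5454, 0.049, 0.053]
tool_rot: [[-0.999, 0.027, 0.022], [0.034, 0.766, 0.641], [0.001, 0.642, -0.767]]
force: [-1.1, -7.8, 1.3]
gripper_width: 0.0095
```

{"method": "send_rows", "body": {"steps": [[0.2,0,0,0,0,0,0],[0.5,0,0,0,0,0,0],[0.5,0,0,0,0,0,0],[0.5,0,0,0,0,0,0],[0.5,0,0,0,0,0,0],[0.5,0,-0.64,0.77,0,0,0],[0.5,0,-1.3,1.5,0,0,0],[0.5,0,-1.9,2.3,0,0,0],[0.5,0,-2.6,3.0,0,0,0],[0.5,0,-2.6,3.0,0,0,0],[0.5,0,-2.0,2.0,0,0,0],[0.5,0,0,0,0,0,0]]}}

```text
clock: 19.05
tcp_pos: [0.5466, -0.0635, 0.1827]
tool_rot: [[-0.999, 0.025, 0.028], [0.037, 0.767, 0.64], [-0.005, 0.641, -0.768]]
force: [-0.5, -0.1, 1.2]
gripper_width: 0.0431
```

```bash
python3 - <<'E'
from plan import *
import json
s=unit()
ci,im=snap('scene','sc11.png');a=cv2.imread('pics/sc11.png')
cv2.imwrite('pics/sc11z.png',cv2.convertScaleAbs(cv2.resize(a[165:275,210:360],None,fx=5,fy=5,interpolation=cv2.INTER_CUBIC),alpha=1.4,beta=20))
ci,im=snap('wrist','w11.png');a=cv2.imread('pics/w11.png')
cv2.imwrite('pics/w11z.png',cv2.convertScaleAbs(a,alpha=1.4,beta=20))
json.dump({k:(np.array(v).tolist()) for k,v in ci.items()},open('pics/w11.json','w'))
E
```

```text
tcp [ 0.5466 -0.0635  0.1827] F [-0.45 -0.06  1.16] M [-1.75 -0.01 -0.05] w 0.0431 t 19.05 j [-0.22  0.08  0.09 -0.69 -1.69  0.13]
```

View pics/sc11z.png

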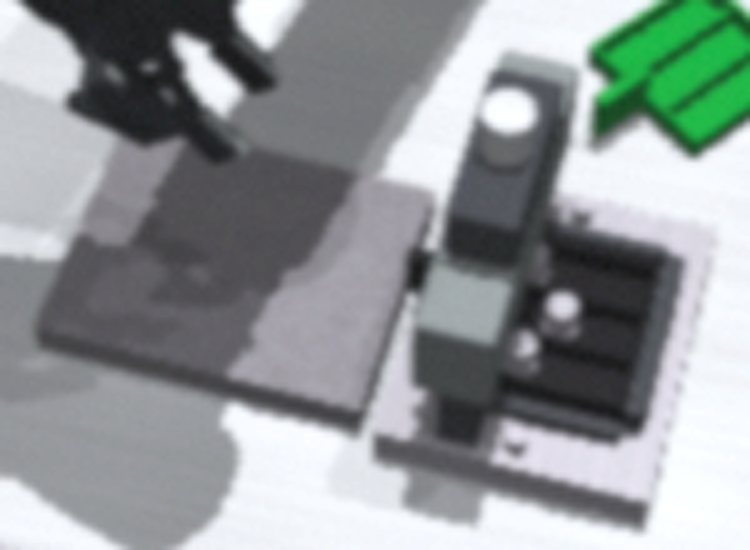

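View pics/w11z.png

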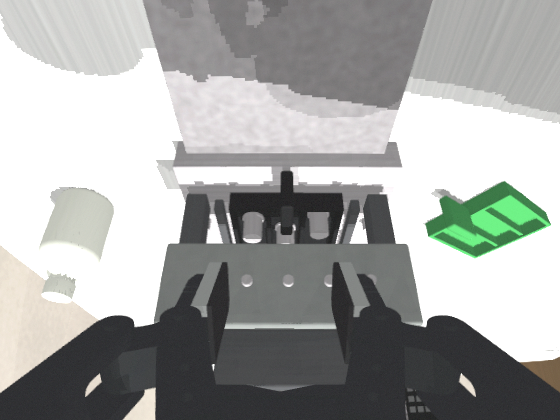

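```bash
python3 - <<'E'
from plan import *
import json
ci=json.load(open('pics/w11.json')); a=1.5373; c,s=np.cos(a),np.sin(a)
def W(x,y,z): return [.5449+(c*x-s*y)/1e3,.0393+(s*x+c*y)/1e3,z/1e3]
for n,q in dict(tailLb=(35,50,30),tailRb=(35,-50,30),finTop=(-6,0,74),finb=(-6,0,38),edgeL=(0,95,30),edgeR=(0,-95,30)).items(): print(n,proj(ci,W(*q)).round(1))
im=cv2.imread('pics/w11.png'); cv2.imwrite('pics/w11c.png',cv2.convertScaleAbs(cv2.resize(im[130:260,150:420],None,fx=2.9,fy=2.9,interpolation=cv2.INTER_CUBIC),alpha=1.6,beta=20))
E
```

```text
tailLb [[342.2 193.1]]
tailRb [[230.1 192.9]]
finTop [[287.1 208.1]]
finb [[286.8 170.3]]
edgeL [[402.2 168. ]]
edgeR [[170.9 167.7]]
```

View pics/w11c.png

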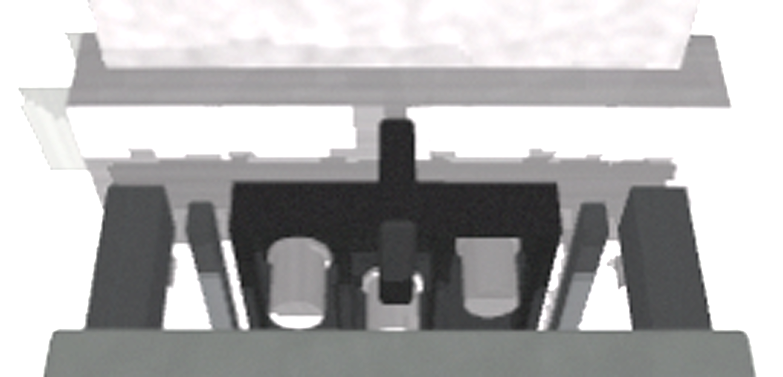

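The tray is home: its tail edge is at row 193, columns 230–342, which matches the prediction, and all three cans are standing. Next is the console.

```bash
cat >> plan.py <<'E'
def press(top,psi,off,tipahead=.017):
    x=np.array([np.cos(psi),np.sin(psi),0]); y=np.array([-np.sin(psi),np.cos(psi),0]); s,c=.5,np.sqrt(.75)
    n=-s*x+c*np.array([0,0,1]); z=-n; tx=-(c*x+s*np.array([0,0,1])); R=np.c_[tx,np.cross(z,tx),z]
    return np.array(top)+n*(off+tipahead),R
E
python3 - <<'E'
from plan import *
p,R=press([.497,.384,.073],-.113,.143); print(p,R); delta(p,R,12)
E
```

```text
[0.41751022 0.39302077 0.21156406] [[-0.86050215  0.11275967  0.49681115]
 [ 0.09765274  0.99362229 -0.05637984]
 [-0.5         0.         -0.8660254 ]]
tot cm [-12.8   45.37   3.25] rot [-0.7188 -0.4505 -0.2563] /n [-1.067  3.781  0.271] [-0.0599 -0.0375 -0.0214] min rows 9.450474435853184 5.907691257510269
```

{"method": "send_rows", "body": {"steps": [[0.5,0,0,3.0,0,0,0],[0.2,0,0,4.0,0,0,0],[0,0,0,4.0,0,0,0],[0,-1.2,1.5,3.8,-0.0599,-0.0375,-0.0214],[0,-1.2,4.0,0,-0.0599,-0.0375,-0.0214],[0,-1.2,4.2,0,-0.0599,-0.0375,-0.0214],[0,-1.2,4.2,0,-0.0599,-0.0375,-0.0214],[0,-1.2,4.2,0,-0.0599,-0.0375,-0.0214],[0,-1.2,4.2,0,-0.0599,-0.0375,-0.0214],[0,-1.2,4.2,0,-0.0599,-0.0375,-0.0214],[0,-1.2,4.2,0,-0.0599,-0.0375,-0.0214],[0,-1.2,4.2,0,-0.0599,-0.0375,-0.0214]]}}

```text
clock: 20.35
tcp_pos: [0.4387, 0.2794, 0.3256]
tool_rot: [[-0.923, 0.056, 0.382], [0.12, 0.982, 0.146], [-0.367, 0.18, -0.913]]
force: [3.9, -0.5, -0.3]
gripper_width: -0.0003
```

{"method": "send_rows", "body": {"steps": [[0,-1.0,4.2,0,-0.0599,-0.0375,-0.0214],[0,-1.0,4.0,-1.5,-0.0599,-0.0375,-0.0214],[0,0,2.2,-3.5,-0.0599,-0.0375,-0.0214],[0,0,0,-3.5,0,0,0],[0,0,0,-3.0,0,0,0],[0,0,0,0,0,0,0],[0,0,0,0,0,0,0]]}}

```text
clock: 21.05
tcp_pos: [0.4204, 0.3813, 0.2112]
tool_rot: [[-0.868, 0.11, 0.484], [0.101, 0.994, -0.044], [-0.486, 0.011, -0.874]]
force: [-0.4, -0.3, 1.1]
gripper_width: -0.0002
```

```bash
python3 - <<'E'
from plan import *
import json
s=unit(); print(s['tool_rot'].round(3))
ci,im=snap('wrist','w12.png');a=cv2.imread('pics/w12.png')
cv2.imwrite('pics/w12z.png',cv2.convertScaleAbs(a,alpha=1.6,beta=25))
json.dump({k:(np.array(v).tolist()) for k,v in ci.items()},open('pics/w12.json','w'))
E
```

```text
tcp [0.4204 0.3813 0.2112] F [-0.44 -0.35  1.1 ] M [0.12 1.22 0.02] w -0.0002 t 21.05 j [ 1.36 -0.3  -0.54  0.52 -1.3  -1.6 ]
[[-0.868  0.11   0.484]
 [ 0.101  0.994 -0.044]
 [-0.486  0.011 -0.874]]
```

View pics/w12z.png

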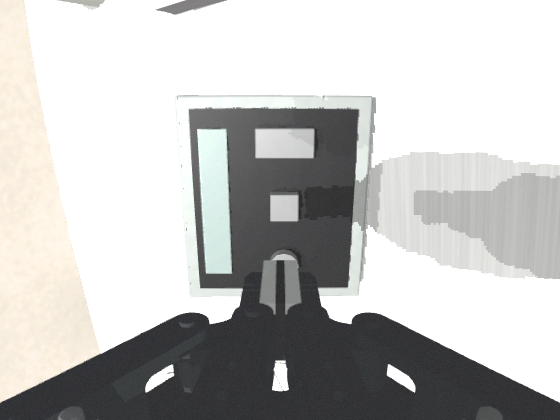

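```bash
cat > fit2.py <<'E'
from plan import *
import json
from scipy.optimize import least_squares
cw=json.load(open('pics/w12.json')); cs=json.load(open('pics/scene0.json'))
C=lambda x,y:[370+(x+.5)/8-.5,200+(y+.5)/8-.5]
co=[(cw,(177,96),(70,-85,105)),(cw,(371,97),(-70,-85,25)),(cw,(191,297),(70,85,105)),(cw,(358,297),(-70,85,25)),
 (cs,C(150,100),(-70,-85,25)),(cs,C(600,235),(-70,85,25)),(cs,C(110,275),(70,-85,105)),(cs,C(605,440),(70,85,105))]
ky=[(cw,(285,143),-50),(cw,(284.5,208),0),(cs,C(238,180),-50),(cs,C(375,220),0),(cs,C(517,265),50)]
def keyp(p,y):
    s=p[3]; n=np.array([-.5,0,np.sqrt(.75)]); u=np.array([np.sqrt(.75),0,.5])
    q=np.array([0,y/1e3,.065])+u*s+n*.010; c,si=np.cos(p[2]),np.sin(p[2])
    return np.array([p[0]+c*q[0]-si*q[1],p[1]+si*q[0]+c*q[1],q[2]])
def res(p):
    c,si=np.cos(p[2]),np.sin(p[2]); r=[]
    for k,uv,q in co:
        q=np.array(q)/1e3; P=[p[0]+c*q[0]-si*q[1],p[1]+si*q[0]+c*q[1],q[2]]; r.append((proj(k,P)[0]-uv)*(.6 if k is cs else 1))
    for k,uv,y in ky: r.append((proj(k,keyp(p,y))[0]-uv)*(.6 if k is cs else 1))
    return np.ravel(r)
s=least_squares(res,[.5,.38,-.11,0],loss='soft_l1'); p=s.x
print(p.round(4)); print(res(p).reshape(-1,2).round(1).tolist())
for n,y in(('round',50),('sq',0),('long',-50)): print(n,keyp(p,y).round(4))
if __name__=='__main__':
    delta(*press(keyp(p,50),p[2],.03),n=6)
E
python3 fit2.py
```

```text
[ 0.5095  0.3831 -0.1215 -0.0097]
[[-11.6, 0.4], [7.4, -0.0], [-9.6, -0.4], [5.2, -0.7], [0.0, -0.2], [0.1, 0.1], [-0.7, 1.0], [0.3, 0.8], [0.0, 1.0], [0.0, -0.1], [-0.3, 0.1], [-0.1, 0.4], [-0.2, 0.3]]
round [0.5022 0.4344 0.0688]
sq [0.4962 0.3847 0.0688]
long [0.4901 0.3351 0.0688]
tot cm [  5.81   5.55 -10.32] rot [-0.0152 -0.0138 -0.011 ] /n [ 0.969  0.925 -1.721] [-0.0025 -0.0023 -0.0018] min rows 2.616397428054166 0.1554084677391163
```

```bash
python3 - <<'E'
from fit2 import *
for nm,a,b in(('long',(285,143),C(238,180)),('sq',(284.5,208),C(375,220))):
    f=lambda P:np.r_[proj(cw,P)[0]-a,proj(cs,P)[0]-b]
    r=least_squares(f,[.49,.36,.07]); print(nm,r.x.round(4),r.fun.round(2))
# corners triangulate
for nm,a,b in(('far-y',(177,96),C(110,275)),('near-y',(371,97),C(150,100)),('far+y',(191,297),C(605,440)),('near+y',(358,297),C(600,235))):
    f=lambda P:np.r_[proj(cw,P)[0]-a,proj(cs,P)[0]-b]
    r=least_squares(f,[.49,.36,.07]); print(nm,r.x.round(4),r.fun.round(2))
im=cv2.imread('pics/w12.png'); cv2.imwrite('pics/w12c.png',cv2.convertScaleAbs(cv2.resize(im[85:305,165:385],None,fx=2.7,fy=2.7,interpolation=cv2.INTER_CUBIC),alpha=1.2,beta=10))
E
```

```text
[ 0.5095  0.3831 -0.1215 -0.0097]
[[-11.6, 0.4], [7.4, -0.0], [-9.6, -0.4], [5.2, -0.7], [0.0, -0.2], [0.1, 0.1], [-0.7, 1.0], [0.3, 0.8], [0.0, 1.0], [0.0, -0.1], [-0.3, 0.1], [-0.1, 0.4], [-0.2, 0.3]]
round [0.5022 0.4344 0.0688]
sq [0.4962 0.3847 0.0688]
long [0.4901 0.3351 0.0688]
long [0.4896 0.3344 0.0696] [-0.    0.16 -0.6  -0.12]
sq [0.4952 0.3843 0.0706] [ 0.    0.03 -0.1  -0.  ]
far-y [0.5602 0.2913 0.1014] [-0.    0.18 -0.62 -0.2 ]
near-y [0.4341 0.3068 0.0294] [ 0.   -0.    0.02  0.01]
far+y [0.5822 0.4602 0.1005] [-0.01 -0.18  0.51 -0.1 ]
near+y [0.4532 0.4743 0.0305] [-0.01 -0.06  0.2  -0.05]
```

View pics/w12c.png

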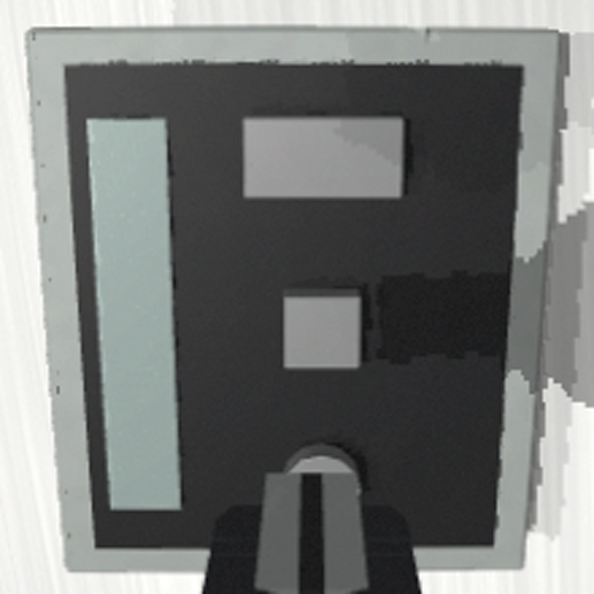

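```bash
python3 - <<'E'
from plan import *
delta(*press([.501,.434,.0705],-.117,.015),n=7)
p,R=press([.501,.434,.0705],-.117,.0); print((R[:,2]).round(4))
E
```

```text
tot cm [  6.43   5.41 -11.45] rot [-0.0152 -0.0139 -0.0065] /n [ 0.919  0.773 -1.636] [-0.0022 -0.002  -0.0009] min rows 2.841396640317594 0.14372635455831548
[ 0.4966 -0.0584 -0.866 ]
```

{"method": "send_rows", "body": {"steps": [[0,0.92,1.5,-1.64,-0.0022,-0.002,-0.0009],[0,0.92,1.5,-1.64,-0.0022,-0.002,-0.0009],[0,0.92,1.5,-1.64,-0.0022,-0.002,-0.0009],[0,0.92,0.91,-1.64,-0.0022,-0.002,-0.0009],[0,0.92,0,-1.64,-0.0022,-0.002,-0.0009],[0,0.92,0,-1.64,-0.0022,-0.002,-0.0009],[0,0.92,0,-1.61,-0.002,-0.002,-0.001],[0,0,0,0,0,0,0],[0,0,0,0,0,0,0]]}}

```text
clock: 22.0
tcp_pos: [0.4855, 0.436, 0.0984]
tool_rot: [[-0.86, 0.118, 0.497], [0.102, 0.993, -0.059], [-0.5, 0.0, -0.866]]
force: [0.6, 0.1, -0.1]
gripper_width: 0.0
```

```bash
python3 - <<'E'
from plan import *
unit(); delta(*press([.501,.434,.0705],-.117,.0))
ci,im=snap('wrist','w13.png')
ci,im=snap('scene','sc13.png');a=cv2.imread('pics/sc13.png')
cv2.imwrite('pics/sc13z.png',cv2.convertScaleAbs(cv2.resize(a[190:280,370:470],None,fx=6,fy=6,interpolation=cv2.INTER_CUBIC),alpha=1.4,beta=20))
E
```

```text
tcp [0.4855 0.436  0.0984] F [ 0.6   0.08 -0.07] M [0.16 1.36 0.  ] w 0.0 t 22.0 j [ 1.25 -0.01 -0.51  0.61 -1.04 -1.68]
tot cm [ 0.7  -0.1  -1.32] rot [-0.0002  0.0002  0.0008] /n [ 0.704 -0.1   -1.323] [-0.0002  0.0002  0.0008] min rows 0.3002993129585071 0.005766564462752268
```

View pics/w13.png

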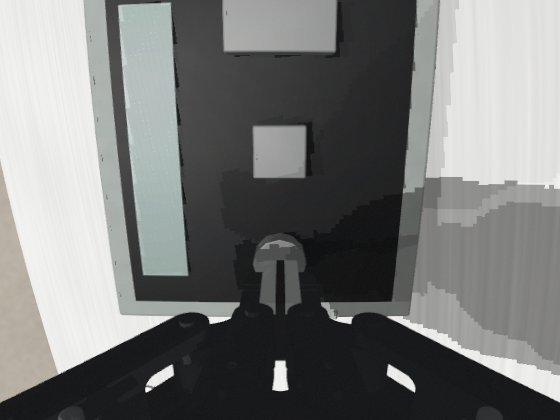

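View pics/sc13z.png

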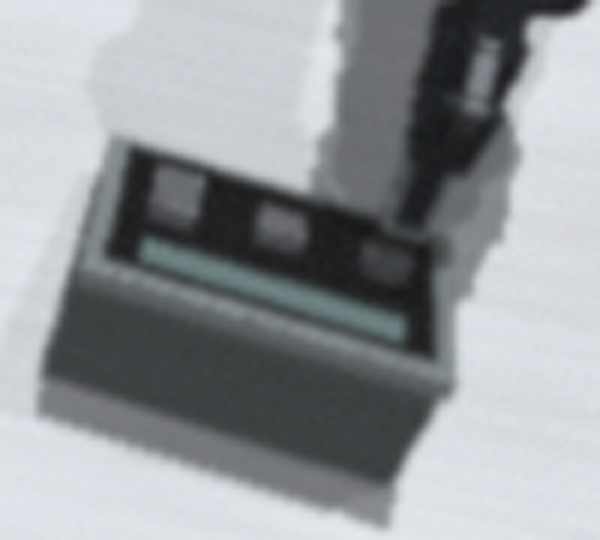

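{"method": "send_rows", "body": {"steps": [[0,0.2,-0.03,-0.38,0,0,0],[0,0.2,-0.03,-0.38,0,0,0],[0,0.15,-0.02,-0.26,0,0,0],[0,0,0,0,0,0,0]]}}

```text
clock: 22.5
tcp_pos: [0.4906, 0.4345, 0.0859]
tool_rot: [[-0.861, 0.117, 0.496], [0.101, 0.993, -0.06], [-0.499, -0.002, -0.866]]
force: [-2.4, 0.2, 1.6]
gripper_width: 0.0
```

{"method": "send_rows", "body": {"steps": [[0,0.1,-0.01,-0.17,0,0,0],[0,0.05,-0.01,-0.09,0,0,0],[0,0.05,0,-0.09,0,0,0],[0,0,0,0,0,0,0]]}}

```text
clock: 22.9
tcp_pos: [0.4926, 0.4344, 0.0829]
tool_rot: [[-0.86, 0.117, 0.496], [0.101, 0.993, -0.06], [-0.499, -0.002, -0.866]]
force: [-3.4, -0.5, 2.2]
gripper_width: -0.0002
```

{"method": "send_rows", "body": {"steps": [[0,0.05,-0.01,-0.09,0,0,0],[0,0.05,0,-0.09,0,0,0],[0,0,0,0,0,0,0]]}}

```text
clock: 23.2
tcp_pos: [0.493, 0.4344, 0.0825]
tool_rot: [[-0.86, 0.118, 0.496], [0.101, 0.993, -0.06], [-0.5, -0.002, -0.866]]
force: [-17.1, -6.5, 12.3]
gripper_width: 0.0
```

```bash
python3 - <<'E'
from plan import *
unit(); 
ci,im=snap('wrist','w14.png')
cv2.imwrite('pics/w14z.png',cv2.convertScaleAbs(cv2.resize(cv2.imread('pics/w14.png')[100:320,160:400],None,fx=2.5,fy=2.5,interpolation=cv2.INTER_CUBIC),alpha=1.6,beta=30))
E
```

```text
tcp [0.493  0.4344 0.0825] F [-17.13  -6.45  12.32] M [-1.68  4.36 -1.26] w 0.0 t 23.2 j [ 1.23  0.02 -0.52  0.62 -1.   -1.68]
```

View pics/w14z.png

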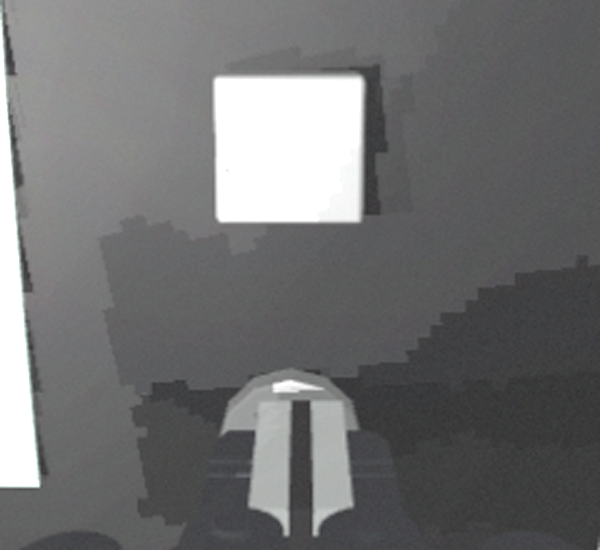

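{"method": "send_rows", "body": {"steps": [[0,0.03,0,-0.05,0,0,0],[0,0,0,0,0,0,0]]}}

```text
clock: 23.45
tcp_pos: [0.4931, 0.4345, 0.0824]
tool_rot: [[-0.86, 0.118, 0.496], [0.101, 0.993, -0.06], [-0.5, -0.002, -0.866]]
force: [-21.5, -7.0, 14.8]
gripper_width: 0.0001
```

{"method": "send_rows", "body": {"steps": [[0,-0.2,0.02,0.35,0,0,0],[0,-0.5,0.06,0.87,0,0,0],[0,-0.75,0.09,1.3,0,0,0],[0,-0.75,0.09,1.3,0,0,0],[0,0,0,0,0,0,0],[0,0,0,0,0,0,0]]}}

```text
clock: 24.05
tcp_pos: [0.4718, 0.4369, 0.1182]
tool_rot: [[-0.861, 0.117, 0.495], [0.101, 0.993, -0.06], [-0.499, -0.001, -0.867]]
force: [0.8, 0.3, -0.5]
gripper_width: 0.0001
```

```bash
python3 - <<'E'
from plan import *
unit(); 
ci,im=snap('wrist','w15.png')
# long key
x=[.4896,.3344,.0696]
delta(*press(x,-.117,.035),n=7); delta(*press(x,-.117,.01),n=7)
E
```

```text
tcp [0.4718 0.4369 0.1182] F [ 0.85  0.26 -0.52] M [0.17 1.4  0.  ] w 0.0001 t 24.05 j [ 1.28 -0.04 -0.5   0.59 -1.09 -1.67]
tot cm [-0.81 -9.9  -0.29] rot [ 0.0023 -0.0019  0.0009] /n [-0.115 -1.415 -0.042] [ 0.0003 -0.0003  0.0001] min rows 1.987860327018219 0.020861553010236764
tot cm [  0.44 -10.05  -2.46] rot [ 0.0023 -0.0019  0.0009] /n [ 0.062 -1.435 -0.351] [ 0.0003 -0.0003  0.0001] min rows 2.0707531449117704 0.020861553010236764
```

View pics/w15.png

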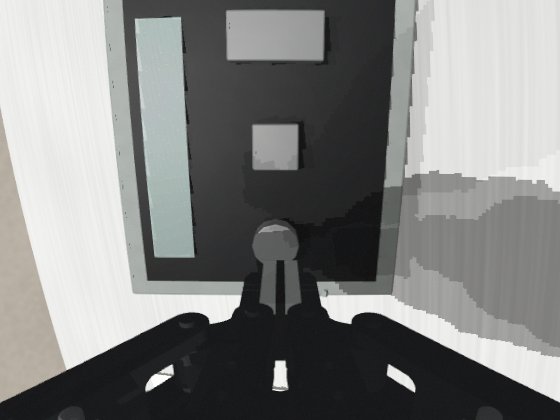

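{"method": "send_rows", "body": {"steps": [[0,-0.12,-1.4,-0.04,0,0,0],[0,-0.12,-1.4,-0.04,0,0,0],[0,-0.12,-1.4,-0.04,0,0,0],[0,-0.12,-1.4,-0.04,0,0,0],[0,-0.11,-1.4,-0.04,0,0,0],[0,-0.11,-1.4,-0.04,0,0,0],[0,-0.11,-1.5,-0.05,0.0023,-0.002,0.001],[0,0.5,-0.06,-0.87,0,0,0],[0,0.5,-0.06,-0.87,0,0,0],[0,0,0,0,0,0,0],[0,0,0,0,0,0,0]]}}

```text
clock: 25.2
tcp_pos: [0.4739, 0.3365, 0.0974]
tool_rot: [[-0.86, 0.117, 0.497], [0.101, 0.993, -0.059], [-0.5, -0.001, -0.866]]
force: [-0.2, -0.3, 0.4]
gripper_width: -0.0
```

```bash
python3 - <<'E'
from plan import *
unit(); delta(*press([.4896,.3344,.0696],-.117,.0))
ci,im=snap('wrist','w16.png')
E
```

```text
tcp [0.4739 0.3365 0.0974] F [-0.16 -0.28  0.42] M [ 0.13  1.36 -0.04] w -0.0 t 25.2 j [ 1.2  -0.24 -0.73  0.6  -1.03 -1.62]
tot cm [ 0.72 -0.11 -1.31] rot [ 0.001   0.0004 -0.    ] /n [ 0.722 -0.11  -1.309] [ 0.001   0.0004 -0.    ] min rows 0.29984288499562417 0.007038036212836683
```

View pics/w16.png

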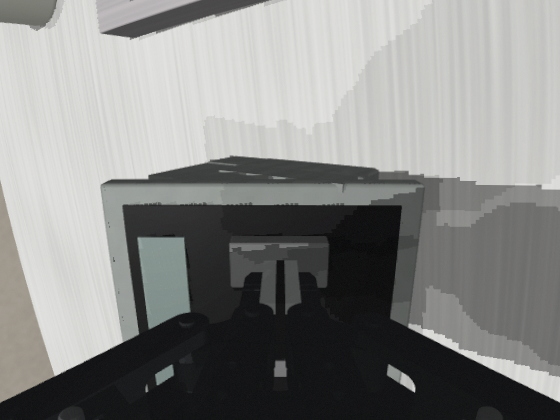

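The tip is over the long key at column 279. I'll press along the key's normal.

{"method": "send_rows", "body": {"steps": [[0,0.2,-0.03,-0.38,0,0,0],[0,0.2,-0.03,-0.38,0,0,0],[0,0.1,-0.01,-0.17,0,0,0],[0,0,0,0,0,0,0]]}}

```text
clock: 25.65
tcp_pos: [0.4788, 0.3357, 0.0884]
tool_rot: [[-0.86, 0.116, 0.497], [0.101, 0.993, -0.058], [-0.5, 0.0, -0.866]]
force: [0.4, 0.8, -0.5]
gripper_width: 0.0004
```

{"method": "send_rows", "body": {"steps": [[0,0.1,-0.01,-0.17,0,0,0],[0,0.05,-0.01,-0.09,0,0,0],[0,0.05,0,-0.09,0,0,0],[0,0,0,0,0,0,0]]}}

```text
clock: 26.05
tcp_pos: [0.4809, 0.3359, 0.0858]
tool_rot: [[-0.86, 0.116, 0.498], [0.101, 0.993, -0.057], [-0.501, 0.001, -0.865]]
force: [-1.6, 1.1, 1.7]
gripper_width: 0.0002
```

{"method": "send_rows", "body": {"steps": [[0,0.05,-0.01,-0.09,0,0,0],[0,0.05,0,-0.09,0,0,0],[0,0,0,0,0,0,0]]}}

```text
clock: 26.35
tcp_pos: [0.4819, 0.3358, 0.0839]
tool_rot: [[-0.86, 0.116, 0.498], [0.101, 0.993, -0.057], [-0.501, 0.001, -0.865]]
force: [-2.1, 0.1, 3.1]
gripper_width: 0.0
```

{"method": "send_rows", "body": {"steps": [[0,0.05,-0.01,-0.09,0,0,0],[0,0.05,0,-0.09,0,0,0],[0,0,0,0,0,0,0]]}}

```text
clock: 26.65
tcp_pos: [0.4825, 0.3357, 0.0832]
tool_rot: [[-0.859, 0.117, 0.498], [0.101, 0.993, -0.058], [-0.501, 0.001, -0.865]]
force: [-17.8, -4.0, 12.3]
gripper_width: 0.0002
```

{"method": "send_rows", "body": {"steps": [[0,0.03,0,-0.05,0,0,0],[0,0,0,0,0,0,0]]}}

```text
clock: 26.85
tcp_pos: [0.4826, 0.3358, 0.0831]
tool_rot: [[-0.859, 0.117, 0.498], [0.101, 0.993, -0.058], [-0.501, 0.001, -0.865]]
force: [-23.6, -5.6, 16.8]
gripper_width: 0.0001
```

Both keys gave the same force profile, a soft rise to about 4 N and then a hard stop. I'll back off and check everything.

{"method": "send_rows", "body": {"steps": [[0,-0.2,0.02,0.35,0,0,0],[0,-0.5,0.06,0.87,0,0,0],[0,-1.0,0.12,1.74,0,0,0],[0,-2.0,0.24,3.5,0,0,0],[0,-2.0,0.24,3.5,0,0,0],[0,-2.0,0.24,3.5,0,0,0],[0,-1.0,0.12,1.7,0,0,0],[0,0,0,0,0,0,0],[0,0,0,0,0,0,0],[0,0,0,0,0,0,0]]}}

```text
clock: 27.85
tcp_pos: [0.3961, 0.3454, 0.2312]
tool_rot: [[-0.86, 0.117, 0.496], [0.1, 0.993, -0.06], [-0.5, -0.002, -0.866]]
force: [0.3, -0.4, -1.1]
gripper_width: 0.0005
```

```bash
python3 - <<'E'
from plan import *
unit()
ci,im=snap('wrist','w17.png')
ci,im=snap('side','sd17.png')
ci,im=snap('scene','sc17.png');a=cv2.imread('pics/sc17.png')
cv2.imwrite('pics/sc17z.png',cv2.convertScaleAbs(cv2.resize(a[165:315,230:450],None,fx=3.6,fy=3.6,interpolation=cv2.INTER_CUBIC),alpha=1.4,beta=20))
a=cv2.imread('pics/sd17.png')
cv2.imwrite('pics/sd17z.png',cv2.convertScaleAbs(cv2.resize(a[120:290,190:345],None,fx=3.5,fy=3.5,interpolation=cv2.INTER_CUBIC),alpha=1.3,beta=20))
E
```

```text
tcp [0.3961 0.3454 0.2312] F [ 0.3  -0.36 -1.11] M [0.07 1.37 0.01] w 0.0005 t 27.85 j [ 1.41 -0.42 -0.6   0.53 -1.39 -1.62]
```

View pics/w17.png

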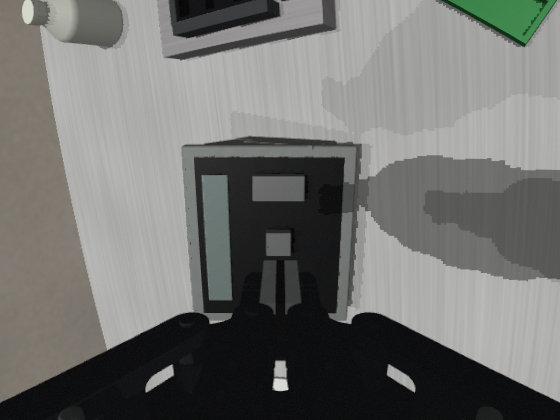

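View pics/sc17z.png

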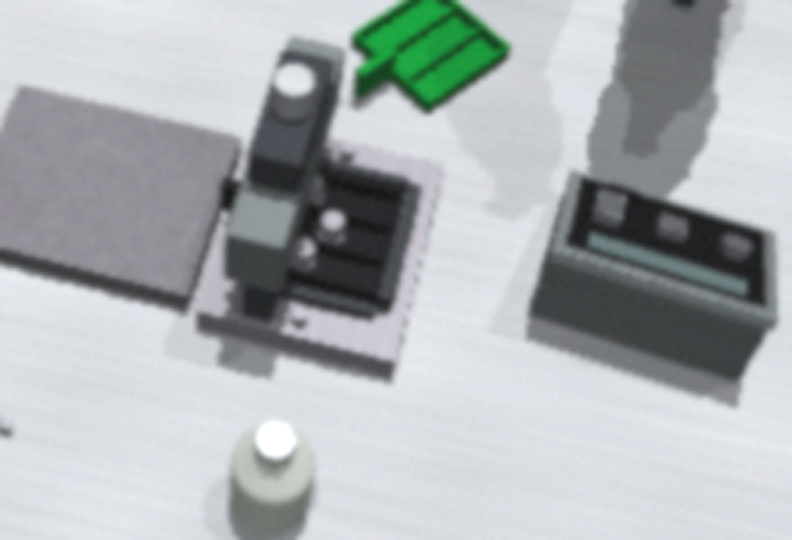

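View pics/sd17z.png

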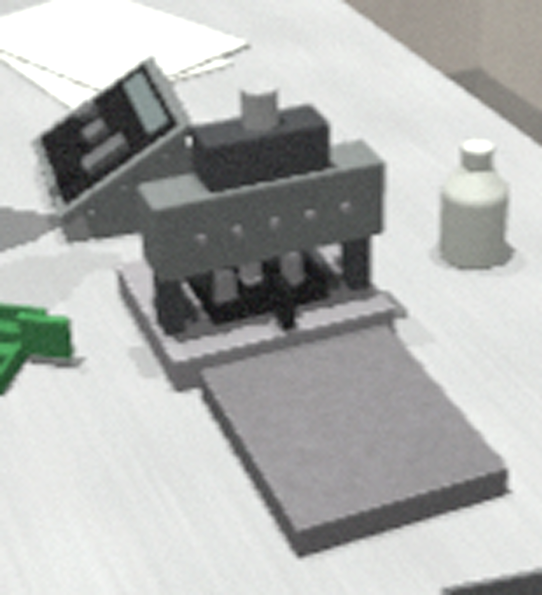

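The tray is home with three upright cans, the keys are back up, and the gripper is clear of everything. I'm handing the job in.

```bash
python3 -c "
from rig import manip
print(manip.job_done()); print(manip.state()['clock'])"
```

```text
the job is handed in; nothing more can be done
None
the job is handed in; nothing more can be done
```

The job is done and handed in at about 28 s of the 64 s.

- **Tray:** I gripped the fin at a 40° lean, lifted the tray about 1 cm and turned it in line. I rested it across the step with the gripper open for under a second, then regripped it. I carried it level about 2 mm above the deck until its tail was past the edge, then slid it to the stop. It stopped moving at about 8 N of push, and I let go.
- **Keys:** I pressed the round key, released it, then pressed the long key. Both rose softly to about 4 N and then hit a hard stop. The peak force was about 27–30 N, with more sideways friction than expected.

**Last checks:** The tray's tail edge matched the predicted home position to within about 1 pixel. All three cans were upright, the keys were back up, and the gripper was clear of everything.

**What disagreed:**
- **Console face:** its outer edges looked smaller than the listed 140 mm, so I used key positions measured from two cameras.
- **Round key:** it met the finger about 3 mm earlier than I had computed.
- **Full key travel:** I judged it from the force rise only, because I had no direct reading of the key joints.

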